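# Swap the empty cups in the assembly bench's parts rack and close the row

## Robot

A 6-joint arm with a two-finger parallel gripper is mounted at the origin on the work surface. World frame = base frame: x ahead of the robot, y to its left, z up, the work surface at z = 0. Lengths are in m, angles in rad, forces in N, time in s.
With the tool pointing down it reaches from about 0.35 to 0.85 m from the base axis. Payload 8.1 kg.
Tool frame: the origin (TCP) lies midway between the tips of the shut fingers; the grasp point (between the pads) lies 19 mm behind it; z points along the fingers, y is the line along which they close (so a half turn about z gives the same grasp; the last joint's range is limited). The gripper opens to 93 mm and grips with 3 to 60 N. Pads are 15 mm wide; open, the fingers measure 128 mm over their backs; the gripper's body (75 mm by 188 mm) begins 65 mm behind the grasp point.
Start: joints at [-0.085, 0.13, 1.488, -0, 1.523, -0.085], TCP at [0.6, 0, 0.219] pointing down, gripper open.
Joint ranges: [-2.96, 2.96], [-0.89, 2.26], [0.02, 2.5], [-1.34, 4.48], [0, 2.73], [-2.66, 2.66]. Speed limits (rad/s): [2.39, 2.39, 2.79, 3.14, 3.14, 3.14].

## Interface

Orientations are given as a rotation vector (axis times angle).
In Python, from plant import robot, cams gives the robot as it stands. The module is installed in compiled form; this text tells all that it offers.
- The arm moves only by the tool play_rows, never from a script. Its arguments are lists of equal length, an entry for each row: "slide": the shift along the tool's x, y, z scaled (see below), a list of three; "twist": the turn, a rotation vector about the tool's x, y, z scaled (see below), a list of three. A call has exactly 8 rows; each row shifts and turns the commanded pose from where the row before left it, along the tool's axes as they then stand; what a row does not reach is not made up. The controller multiplies each number of a shift by 25 cm and each number of a turn by 60 degrees. A row lasts 1/10 s, in which the tool goes at most 50 mm and 8.59 degrees, less where a joint would pass 70% of its speed; a pose out of reach is approached as far as the arm can. A call with a number of a shift or a turn outside -1 to 1 is refused whole. A call with a gripper value outside its range is refused whole. "fingers" is the closure, from -1 (fully open) to 1 (shut), set as the call begins (left out, the last holds). The fingers move at their own pace and stop on an object; "force" is the grip in N (left out, the last holds). Time passes only in rows, so rows that do not move let the fingers close, or fill a call up. It gives the time, the measured TCP pose, the force, the opening and the grip force at its end, in the units of the state.
- robot.read_state(): the state, without advancing time (a new reading comes with each control period).
- cams.read_camera(name): name is "scene" or "side" or "wrist"; returns (picture, depth): 420x560x3 uint8, red, green, blue; 420x560 float32, m along the optical axis (not along the pixel's ray), 0 where there is no reading.
- cams.get_calibration(name): a dict with "fx", "fy", "cx", "cy" (pixels), "world_from_camera" (4x4, takes a point from camera to world coordinates). Camera axes: x right, y down, z forward; pixel columns grow to the right and rows downward; lengths in m; the calibration is good to about 2 mm. A picture is of the moment at which its call begins: read the wrist's pose just before it. get_calibration takes no time and is no camera call; for the wrist camera it gives the pose at the moment of the call.
- robot.close_job(): hands the job in; it is judged then, once.
The state is a dict: "t": time; "q": joint angles; "dq": joint speeds; "joint_torque": joint torques, N m; "tool_pos": TCP position; "orientation": TCP orientation; "force": force on the tool from outside, world axes, zero at the start; "wrist_torque": the same for the moment, N m; "opening": finger opening in m; "gripper_force": force on a finger pad.
Only numpy, scipy, OpenCV 4.12 (cv2) and the standard library are available. Lean on these libraries where they do the work, as an engineer would, in place of code of your own. Each camera call takes 0.05 s, during which the arm holds its last target. There are 200 camera calls.

## Task

Restock the blue parts rack: lift every empty white cup out of the row and stand it upright in the black returns tray, and set each full cup of coloured parts squarely down into the row at the tag of its own colour, without disturbing the packed cups on either side. Also close the row by sliding the loose blue end stop up flush against the rack's open end, square and in line with the rack. Any order will do; leave the bottles and the knife scale alone.

Things in the scene. Friction and masses are not known exactly. Their poses are not given: they have to be found in the camera images.
- rack: Blue parts rack, fixed. Origin on the bench under the centre of the row; y along the row, +x away from the robot. Deck x -40 to 70 mm, y -150.5 to 150.5, top 30 mm up. Two lips 6 mm high on the deck, inner faces at x = -33 and 33; cups stand between. Seven places at y = -127.5, -85, -42.5, 0, 42.5, 85, 127.5. Fixed cheek 15 mm thick, 45 mm high at the +y end; the -y end is open.
- dock (a point): Point on the bench where the end stop's origin belongs when the end stop stands flush against the rack's open -y end and in line with it (rack x = 0, y = -185.5 mm, z = 0); axes parallel to the rack's.
- end_stop: Loose blue block, 0.3-0.65 kg, x -40 to 70 mm, y -35 to 35, 45 high; on top a pale wood grip rib 50 (x) by 24 (y), centred on the origin, from 45 to 85 mm up. Origin at its underside. Starts 25-60 mm off the rack's open end, up to 20 mm out of line, askew up to 0.15 rad. At home its axes are parallel to the rack's, its +y face touches the rack's end face, its front and back run on from the rack's.
- tray: Black shallow returns tray, fixed: outside 100 mm (x) by 124 mm (y), walls 4 mm thick and 14 mm high, floor 4 mm thick. Origin at the centre of its underside on the bench. It has room for two cups side by side along y.
- packed0: Full white parts cup of plain metal parts, 60 mm long (x), 40 mm wide (y), 50 mm high; origin at the centre of its underside, z up; loose, 0.2 kg, standing in the rack at place y = -127.5 mm. It stays where it is. Between two packed cups there is a gap 45 mm wide (2.5 mm to spare either side of a cup).
- packed1: Full white parts cup of plain metal parts, 60 mm long (x), 40 mm wide (y), 50 mm high; origin at the centre of its underside, z up; loose, 0.2 kg, standing in the rack at place y = -42.5 mm. It stays where it is. Between two packed cups there is a gap 45 mm wide (2.5 mm to spare either side of a cup).
- packed2: Full white parts cup of plain metal parts, 60 mm long (x), 40 mm wide (y), 50 mm high; origin at the centre of its underside, z up; loose, 0.2 kg, standing in the rack at place y = 42.5 mm. It stays where it is. Between two packed cups there is a gap 45 mm wide (2.5 mm to spare either side of a cup).
- packed3: Full white parts cup of plain metal parts, 60 mm long (x), 40 mm wide (y), 50 mm high; origin at the centre of its underside, z up; loose, 0.2 kg, standing in the rack at place y = 127.5 mm. It stays where it is. Between two packed cups there is a gap 45 mm wide (2.5 mm to spare either side of a cup).
- tag_red: Red tag, 24 by 34 mm, 3 mm thick, fixed on the rack's far ledge beside one of the three refill places (rack y = -85, 0 or 85 mm, any order). Axes as the rack's. Origin at the centre of its underside; the place's centre is 54 mm from it towards -x of the rack, at the same rack y and on the deck (same height as the tag's origin).
- cup_red: Full white parts cup heaped with red parts, 60 mm long (x), 40 mm wide (y), 50 mm high; origin at the centre of its underside, z up; 0.1 to 0.21 kg. Starts upright on the bench in front of the rack, within 0.3 rad of square. Belongs in the place with the red tag. May be absent (then its place stays vacant).
- tag_yellow: Yellow tag, 24 by 34 mm, 3 mm thick, fixed on the rack's far ledge beside one of the three refill places (rack y = -85, 0 or 85 mm, any order). Axes as the rack's. Origin at the centre of its underside; the place's centre is 54 mm from it towards -x of the rack, at the same rack y and on the deck (same height as the tag's origin).
- cup_yellow: Full white parts cup heaped with yellow parts, 60 mm long (x), 40 mm wide (y), 50 mm high; origin at the centre of its underside, z up; 0.1 to 0.21 kg. Starts upright on the bench in front of the rack, within 0.3 rad of square. Belongs in the place with the yellow tag. May be absent (then its place stays vacant).
- tag_green: Green tag, 24 by 34 mm, 3 mm thick, fixed on the rack's far ledge beside one of the three refill places (rack y = -85, 0 or 85 mm, any order). Axes as the rack's. Origin at the centre of its underside; the place's centre is 54 mm from it towards -x of the rack, at the same rack y and on the deck (same height as the tag's origin).
- cup_green: Full white parts cup heaped with green parts, 60 mm long (x), 40 mm wide (y), 50 mm high; origin at the centre of its underside, z up; 0.1 to 0.21 kg. Starts upright on the bench in front of the rack, within 0.3 rad of square. Belongs in the place with the green tag. May be absent (then its place stays vacant).
- empty0: Empty white parts cup (open top, walls 3 mm), 60 mm long (x), 40 mm wide (y), 50 mm high; origin at the centre of its underside, z up; 0.05 kg. If present it starts in the rack's refill place y = -85 mm. One or two of the three are present.
- empty1: Empty white parts cup (open top, walls 3 mm), 60 mm long (x), 40 mm wide (y), 50 mm high; origin at the centre of its underside, z up; 0.05 kg. If present it starts in the rack's refill place y = 0 mm. One or two of the three are present.
- empty2: Empty white parts cup (open top, walls 3 mm), 60 mm long (x), 40 mm wide (y), 50 mm high; origin at the centre of its underside, z up; 0.05 kg. If present it starts in the rack's refill place y = 85 mm. One or two of the three are present.
- bottle: Blue bottle, 44 mm across, 110 mm high, loose, standing left of the rack. Not part of the job. Origin at its underside.
- oil: Small amber oil bottle with red cap, 36 mm across, 85 mm high, loose, to the left. Not part of the job. Origin at its underside.
- scale: Grey knife-handle scale, 105 x 26 x 6 mm, loose, lying to the right. Not part of the job. Origin at its underside.
Things that resemble listed ones, but are neither listed nor needed, are in the scene too. What is shaped like the empty1 but purple is not meant.

How it is judged:
At the end, for the whole second after the job is handed in: Coloured cups upright on the deck at their tags (6 mm, 0.12 rad); empties upright on the tray floor (centres within 30 mm in x, 50 mm in y of its centre); packed cups within 8 mm of their start, upright; end stop within 3 mm of touching the rack end, 6 mm of in line, 0.05 rad of square; all at rest (x of cup_red in the frame of tag_red between -0.06 and -0.048 m and y of cup_red in the frame of tag_red between -0.006 and 0.006 m and z of cup_red in the frame of rack between 0.026 and 0.033 m and angle between each of cup_red, cup_yellow, cup_green, packed0, packed1, packed2, packed3's own z axis and vertical below 0.06 rad and angle between the x axis of each of cup_red, cup_yellow, cup_green and the x axis of rack, either way round below 0.12 rad and linear speed of each of cup_red, cup_yellow, cup_green, empty0, empty1, empty2, end_stop below 0.02 m/s and x of cup_yellow in the frame of tag_yellow between -0.06 and -0.048 m and y of cup_yellow in the frame of tag_yellow between -0.006 and 0.006 m and z of cup_yellow in the frame of rack between 0.026 and 0.033 m and x of cup_green in the frame of tag_green between -0.06 and -0.048 m and y of cup_green in the frame of tag_green between -0.006 and 0.006 m and z of cup_green in the frame of rack between 0.026 and 0.033 m and x of empty0 in the frame of tray between -0.03 and 0.03 m and y of empty0 in the frame of tray between -0.05 and 0.05 m and z of each of empty0, empty1, empty2 in the frame of tray below 0.012 m and angle between each of empty0, empty1, empty2's own z axis and vertical below 0.1 rad and x of empty1 in the frame of tray between -0.03 and 0.03 m and y of empty1 in the frame of tray between -0.05 and 0.05 m and x of empty2 in the frame of tray between -0.03 and 0.03 m and y of empty2 in the frame of tray between -0.05 and 0.05 m and distance of each of packed0, packed1, packed2, packed3 from where it was at the start of the episode below 0.008 m and y of end_stop in the frame of dock between -0.003 and 0.003 m and x of end_stop in the frame of dock between -0.006 and 0.006 m and angle between the x axis of end_stop and the x axis of rack, either way round below 0.05 rad and z of end_stop in the frame of rack between -0.004 and 0.004 m and angle between end_stop's own z axis and vertical below 0.05 rad).
It fails at once if a packed cup is shoved more than 12 mm or tipped (angle between any of packed0, packed1, packed2, packed3's own z axis and vertical above 0.3 rad or distance of any of packed0, packed1, packed2, packed3 from where it was at the start of the episode above 0.012 m).
It fails at once if a bystander (blue bottle, oil bottle, knife scale) is moved more than 25 mm (distance of any of bottle, oil, scale from where it was at the start of the episode above 0.025 m).
Of cup_red, cup_yellow, cup_green only 2 to 3 are there at a start; the rules pass over those that are not, and their reading is None.
Of empty0, empty1, empty2 only 1 to 2 are there at a start; the rules pass over those that are not, and their reading is None.
At some moment in a run one of end_stop may be knocked a few centimetres aside while the robot is not near it.
It also fails if it takes over 210 s, if anything falls off the work surface, if the arm or the gripper's body presses on something with over 40 N, if the wrist force passes 120 N, or if a joint passes its speed limit or range.

## Working session

There is one attempt and no reset: what is moved stays moved. The work goes in short steps, Python scripts to look and compute and a tool call to move; the robot and the scene stay as the last step left them, time stands still between calls to the robot, and variables do not carry over. Pictures are saved under pics/ and viewed, at most 14 in all, crops included, and the job is handed in when it is done.

Besides the shell and the picture viewer there is one more tool, called by a JSON object that holds its "api" and its "payload", one argument or row to a line. play_rows: Moves the arm, as the interface text tells. Shifts and turns lie within -1 to 1; 1 stands for 25 cm of shift or 60 degrees of turn. Its arguments: {"type":"object","properties":{"slide":{"type":"array"},"twist":{"type":"array"},"fingers":{"type":"number"},"force":{"type":"number"}},"required":["slide","twist"]}

```bash
mkdir -p pics; ls; cat > h.py <<'E'
import numpy as np, cv2
from plant import robot, cams
def snap(n,f=None):
    K=cams.get_calibration(n); im,d=cams.read_camera(n)
    if f: cv2.imwrite(f'pics/{f}.png',im[:,:,::-1])
    return im,d,K
def ray(K,u,v,z):
    T=np.array(K['world_from_camera']); r=T[:3,:3]@np.array([(u-K['cx'])/K['fx'],(v-K['cy'])/K['fy'],1]); o=T[:3,3]
    return o+r*(z-o[2])/r[2]
def cloud(K,d):
    v,u=np.mgrid[:d.shape[0],:d.shape[1]]; T=np.array(K['world_from_camera'])
    p=np.stack([(u-K['cx'])/K['fx']*d,(v-K['cy'])/K['fy']*d,d],-1)
    return p@T[:3,:3].T+T[:3,3]
E
python3 - <<'E'
from h import *
for n in ('scene','side','wrist'):
    im,d,K=snap(n,n+'0'); print(n,np.round(K['world_from_camera'],3).tolist(),K['fx'])
    np.savez(n+'0.npz',im=im,d=d)
print(robot.read_state())
E
```

```text
pics
scene [[-0.561, 0.627, -0.54, 1.203], [0.828, 0.414, -0.379, 0.417], [-0.014, -0.66, -0.751, 0.886], [0.0, 0.0, 0.0, 1.0]] 473.3114090522668
side [[0.908, -0.301, 0.293, 0.167], [-0.42, -0.666, 0.616, -0.907], [0.01, -0.682, -0.731, 1.137], [0.0, 0.0, 0.0, 1.0]] 515.2619743002463
wrist [[1.0, 0.0, -0.001, 0.599], [0.0, -0.972, -0.237, 0.066], [-0.001, 0.237, -0.972, 0.384], [0.0, 0.0, 0.0, 1.0]] 353.68819119482725
{'t': 0.15, 'q': array([-8.53765753e-02,  1.31000099e-01,  1.48903649e+00,  1.01950286e-05,
        1.52301906e+00, -8.53865944e-02]), 'dq': array([ 4.86824683e-04, -2.24066733e-04, -3.14123234e-03, -1.09541618e-05,
       -6.87235493e-04,  8.73590786e-04]), 'joint_torque': array([ 8.59073725e-05, -5.60473788e+01, -4.92333663e+01,  7.68201635e-02,
        3.05504061e-02, -1.41810942e-04]), 'tool_pos': array([5.99549516e-01, 7.88094232e-05, 2.17816976e-01]), 'orientation': array([-2.22063480e+00, -2.22065595e+00,  1.46772365e-03]), 'force': array([0.76131332, 0.09144147, 0.07522764]), 'wrist_torque': array([-0.00657016, -0.01291733,  0.01488205]), 'gripper_force': 0.0, 'opening': 0.09281474257468426}
```

View pics/scene0.png

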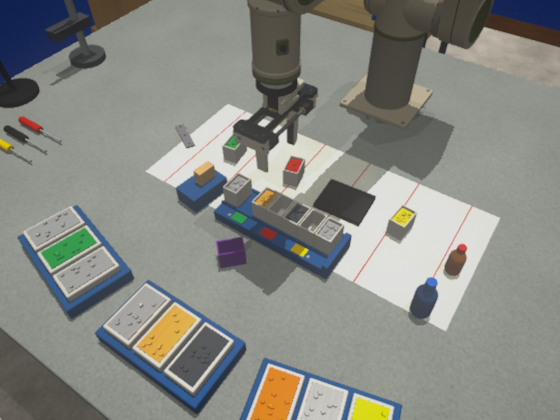

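View pics/wrist0.png

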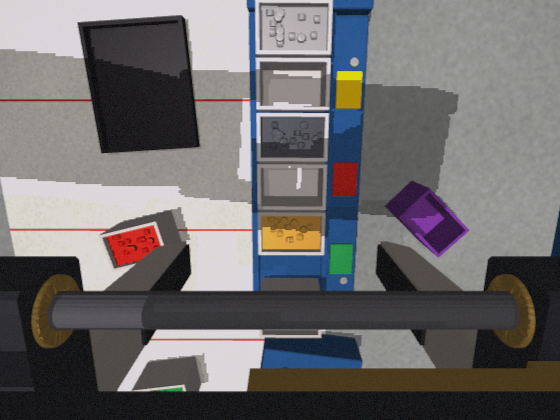

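Row from +y (wrist image): packed3 (290,27), empty2 (293,83) beside the yellow tag, packed2 (292,135), empty1 (293,187) beside the red tag, packed1 with orange contents (292,232), vacant place beside the green tag (340,258), packed0 (292,300).

What could be taken for what I want: the purple cup (430,218) is a decoy, and the far blue kits are decoys. In the scene image the coloured cups are green (233,147), red (293,170) and yellow (402,220). The tray is the black one (345,200) and the end stop is at (203,183).

```bash
cat > m.py <<'E'
from h import *
def blobs(im,cl,K,name):
    hsv=cv2.cvtColor(im,cv2.COLOR_RGB2HSV)
    R={'red':((0,150,60),(6,255,255)),'yellow':((24,150,60),(34,255,255)),'green':((45,120,50),(80,255,255))}
    for c,(a,b) in R.items():
        m=cv2.inRange(hsv,a,b)
        n,l,s,ce=cv2.connectedComponentsWithStats(m)
        for i in range(1,n):
            if s[i,4]>60:
                p=np.median(cl[l==i],0)
                if .3<p[0]<.9 and abs(p[1])<.4: print(name,c,s[i,4],np.round(ce[i]),np.round(p,4), 'tagray',np.round(ray(K,*ce[i],.033),4))
def rects(cl,lo,hi,amin=200):
    p=cl.reshape(-1,3); ok=(p[:,2]>lo)&(p[:,2]<hi)&(p[:,0]>.3)&(p[:,0]<.85)&(abs(p[:,1])<.4); p=p[ok]
    g=np.zeros((800,550),np.uint8); g[((p[:,1]+.4)*1000).astype(int),((p[:,0]-.3)*1000).astype(int)]=255
    g=cv2.morphologyEx(g,cv2.MORPH_CLOSE,np.ones((5,5)))
    for c in cv2.findContours(g,cv2.RETR_EXTERNAL,cv2.CHAIN_APPROX_NONE)[0]:
        r=cv2.minAreaRect(c)
        if r[1][0]*r[1][1]>amin: print('  rect',lo,np.round([r[0][0]/1000+.3005,r[0][1]/1000-.3995],4),np.round(r[1]),round(r[2],1))
E
python3 - <<'E'
from m import *
for n in ('scene','side','wrist'):
    f=np.load(n+'0.npz'); K=cams.get_calibration(n); cl=cloud(K,f['d']); blobs(f['im'],cl,K,n)
    for lo,hi in ((.041,.056),(.08,.09),(.008,.018),(.073,.086)): rects(cl,lo,hi)
E
```

```text
scene red 135 [294. 165.] [ 0.4477 -0.0543  0.0444] tagray [ 0.437 -0.061  0.033]
scene red 99 [268. 233.] [0.6611 0.0136 0.0337] tagray [0.6607 0.0129 0.033 ]
scene yellow 196 [403. 216.] [0.4539 0.251  0.0445] tagray [0.4434 0.2485 0.033 ]
scene yellow 115 [299. 250.] [0.6614 0.0986 0.0336] tagray [0.661  0.0984 0.033 ]
scene yellow 594 [369. 411.] [0.8943 0.3842 0.0559] tagray [0.8872 0.3845 0.033 ]
scene green 64 [232. 143.] [ 0.4677 -0.2404  0.0444] tagray [ 0.4558 -0.2495  0.033 ]
scene green 116 [238. 217.] [ 0.6601 -0.0726  0.0334] tagray [ 0.6596 -0.0728  0.033 ]
  rect 0.041 [0.5096 0.3884] [28. 11.] 46.7
  rect 0.041 [0.6475 0.3822] [14. 41.] 18.9
  rect 0.041 [0.4559 0.25  ] [41. 65.] 84.1
  rect 0.041 [0.5884 0.0833] [19. 37.] 54.5
  rect 0.041 [ 0.5903 -0.0035] [19. 37.] 57.7
  rect 0.041 [ 0.7582 -0.0175] [12. 60.] 42.9
  rect 0.041 [0.6225 0.0635] [228. 110.] 90.0
  rect 0.041 [ 0.7336 -0.0414] [ 9. 58.] 42.8
  rect 0.041 [ 0.451  -0.0535] [66. 41.] 14.3
  rect 0.041 [ 0.6145 -0.1024] [33. 72.] 56.5
  rect 0.041 [ 0.6279 -0.2147] [ 74. 111.] 81.7
  rect 0.041 [ 0.465 
[... 3010 characters left out ...]
.4681 -0.2354  0.033 ]
  rect 0.041 [0.658  0.1665] [ 8. 35.] 90.0
  rect 0.041 [0.607  0.0964] [37. 58.] 88.7
  rect 0.041 [0.6055 0.0105] [30. 54.] 90.0
  rect 0.041 [ 0.7457 -0.0286] [41. 62.] 45.9
  rect 0.041 [ 0.4487 -0.0527] [62. 41.] 14.0
  rect 0.041 [ 0.6295 -0.184 ] [ 25. 110.] 90.0
  rect 0.041 [ 0.46   -0.2195] [16. 61.] 90.0
  rect 0.08 [0.6057 0.0545] [208.  60.] 89.7
  rect 0.08 [ 0.605  -0.1305] [ 8. 59.] 90.0
  rect 0.008 [0.4551 0.1021] [102. 125.] 3.4
  rect 0.008 [ 0.766  -0.0462] [33.  7.] 55.8
  rect 0.008 [ 0.4771 -0.0432] [ 7. 37.] 23.6
  rect 0.008 [ 0.4622 -0.2359] [61. 41.] 7.6
  rect 0.073 [0.606 0.055] [209.  61.] 90.0
  rect 0.073 [ 0.605 -0.131] [ 9. 59.] 90.0
```

View pics/side0.png

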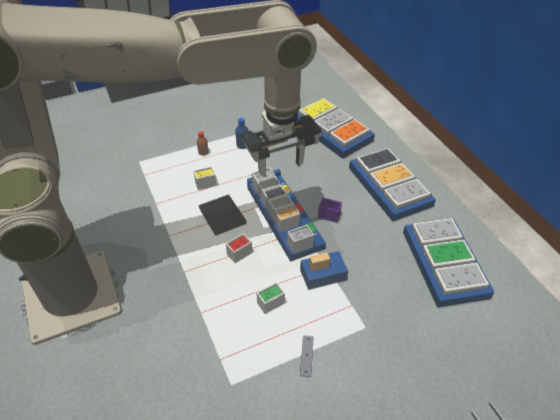

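{"api": "play_rows", "payload": {
  "slide": [
    [0.1,0.006,0.06],
    [0.1,0.006,0.06],
    [0.1,0.006,0.06],
    [0.09,0.007,0.06],
    [0,0,0],
    [0,0,0],
    [0,0,0],
    [0,0,0]
  ],
  "twist": [
    [0,0,0],
    [0,0,0],
    [0,0,0],
    [0,0,0],
    [0,0,0],
    [0,0,0],
    [0,0,0],
    [0,0,0]
  ],
  "fingers": -1,
  "force": 15
}}

```text
t: 0.95
tool_pos: [0.6069, 0.0965, 0.1597]
orientation: [2.222, 2.219, 0.002]
force: [-0.0, -0.0, -0.9]
opening: 0.0932
gripper_force: 0.0
```

```bash
cat >> h.py <<'E'
def go(x,y,z,yaw=0):
    s=robot.read_state(); R=cv2.Rodrigues(np.array(s['orientation']))[0]; d=np.array([x,y,z])-s['tool_pos']
    cy=np.degrees(np.arctan2(R[1,1],R[0,1]))
    a=np.radians(cy); print('yaw',round(cy,2),'pos',np.round(s['tool_pos'],4),'open',round(s['opening'],4),'F',np.round(s['force'],1),'t',round(s['t'],1))
    print('slide units now',np.round(R.T@d/.25,4),' twist z units',round(-(yaw-cy)/60,4))
    b=np.radians(yaw); R2=np.array([[-np.sin(b),np.cos(b),0],[np.cos(b),np.sin(b),0],[0,0,-1]]).T
    print('slide after turn',np.round(R2.T@d/.25,4))
E
python3 - <<'E'
from m import *
im,d,K=snap('wrist','w1'); cl=cloud(K,d); rects(cl,.073,.085); rects(cl,.028,.032); blobs(im,cl,K,'w')
go(.606,.0975,.046)
E
```

```text
rect 0.073 [0.6059 0.0988] [123.  61.] 89.2
  rect 0.073 [ 0.605  -0.0205] [61. 54.] -0.0
  rect 0.028 [0.4579 0.233 ] [65. 23.] 17.0
  rect 0.028 [0.5925 0.0935] [22. 28.] 90.0
  rect 0.028 [0.6136 0.0917] [20. 16.] 32.5
  rect 0.028 [0.6605 0.089 ] [149.  31.] 89.6
  rect 0.028 [ 0.66   -0.0455] [31. 42.] 0.0
w red 235 [58. 42.] [0.4171 0.2301 0.001 ] tagray [0.4352 0.2235 0.033 ]
w red 392 [236.  42.] [0.5672 0.2302 0.0012] tagray [0.5702 0.2234 0.033 ]
w red 103 [ 26. 203.] [0.364  0.0903 0.0009] tagray [0.389  0.0972 0.033 ]
w red 346 [343. 284.] [0.6596 0.023  0.0331] tagray [0.6598 0.0229 0.033 ]
w red 79 [200. 335.] [ 0.5208 -0.0494  0.0011] tagray [ 0.5289 -0.0286  0.033 ]
w red 145 [133. 372.] [ 0.4684 -0.0609  0.0433] tagray [ 0.4625 -0.0681  0.033 ]
w yellow 1359 [72. 10.] [0.4554 0.2425 0.0433] tagray [0.4489 0.2455 0.033 ]
w yellow 876 [346. 202.] [0.6603 0.098  0.0331] tagray [0.6601 0.0979 0.033 ]
w green 218 [339. 364.] [ 0.6577 -0.059   0.0331] tagray [ 0.6592 -0.06    0.033 ]
yaw -0.07 pos [0.6069 0.0966 0.1597] open 0.0929 F [-0.1 -0.1 -1.1] t 1.0
slide units now [ 0.0037 -0.0042  0.4546]  twist z units -0.0011
slide after turn [ 0.0037 -0.0035  0.4546]
```

View pics/w1.png

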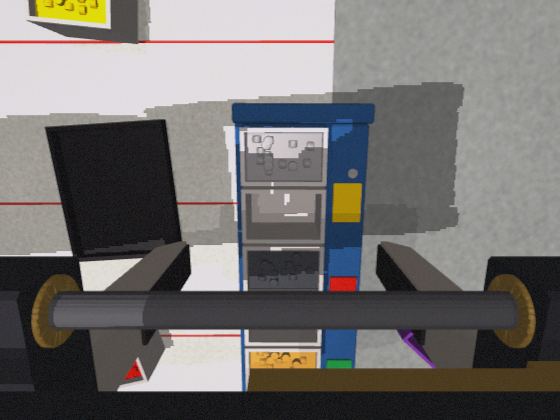

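empty2 is under the gripper at (284,214), open, beside the yellow tag (346,202). I descend and grip it.

{"api": "play_rows", "payload": {
  "slide": [
    [0.005,-0.004,0.1],
    [0,0,0.12],
    [0,0,0.12],
    [0,0,0.08],
    [0,0,0.035],
    [0,0,0],
    [0,0,0],
    [0,0,0]
  ],
  "twist": [
    [0,0,0],
    [0,0,0],
    [0,0,0],
    [0,0,0],
    [0,0,0],
    [0,0,0],
    [0,0,0],
    [0,0,0]
  ]
}}

```text
t: 1.8
tool_pos: [0.6067, 0.0988, 0.0469]
orientation: [2.22, 2.22, 0.004]
force: [0.4, -0.4, 0.1]
opening: 0.0928
gripper_force: 0.0
```

{"api": "play_rows", "payload": {
  "slide": [
    [0,0,0],
    [0,0,0],
    [0,0,0],
    [0,0,0],
    [0,0,0],
    [0,0,0],
    [0,0,0],
    [0,0,0]
  ],
  "twist": [
    [0,0,0],
    [0,0,0],
    [0,0,0],
    [0,0,0],
    [0,0,0],
    [0,0,0],
    [0,0,0],
    [0,0,0]
  ],
  "fingers": 1,
  "force": 12
}}

```text
t: 2.6
tool_pos: [0.6053, 0.0988, 0.045]
orientation: [2.221, 2.221, 0.0]
force: [-0.4, 0.9, 1.5]
opening: 0.0595
gripper_force: 12.0
```

{"api": "play_rows", "payload": {
  "slide": [
    [0,0,-0.04],
    [0,0,-0.08],
    [0,0,-0.1],
    [0,0,-0.1],
    [0,0,-0.1],
    [0,0,0],
    [0,0,0],
    [0,0,0]
  ],
  "twist": [
    [0,0,0],
    [0,0,0],
    [0,0,0],
    [0,0,0],
    [0,0,0],
    [0,0,0],
    [0,0,0],
    [0,0,0]
  ]
}}

```text
t: 3.4
tool_pos: [0.6043, 0.0987, 0.1484]
orientation: [-2.22, -2.22, 0.003]
force: [-0.4, -0.1, -0.6]
opening: 0.0598
gripper_force: 12.0
```

```bash
python3 - <<'E'
from m import *
c=np.array([.4551,.102]); a=np.radians(3.5); u=np.array([-np.sin(a),np.cos(a)])
p=c+.027*u; print(p, c-.027*u); go(p[0],p[1],.03,3.5)
E
```

```text
[0.45345169 0.12894964] [0.45674831 0.07505036]
yaw -0.0 pos [0.6043 0.0987 0.1484] open 0.0598 F [-0.4 -0.1 -0.6] t 3.4
slide units now [ 0.1211 -0.6023  0.475 ]  twist z units -0.0583
slide after turn [ 0.1577 -0.5949  0.4737]
```

{"api": "play_rows", "payload": {
  "slide": [
    [0,0,0],
    [0.03,-0.12,0],
    [0.03,-0.12,0],
    [0.03,-0.12,0],
    [0.03,-0.12,0],
    [0.037,-0.115,0],
    [0,0,0],
    [0,0,0]
  ],
  "twist": [
    [0,0,-0.058],
    [0,0,0],
    [0,0,0],
    [0,0,0],
    [0,0,0],
    [0,0,0],
    [0,0,0],
    [0,0,0]
  ]
}}

```text
t: 4.2
tool_pos: [0.4537, 0.1289, 0.1489]
orientation: [-2.152, -2.288, 0.002]
force: [0.1, 1.2, 0.4]
opening: 0.0601
gripper_force: 12.0
```

{"api": "play_rows", "payload": {
  "slide": [
    [0,0,0.12],
    [0,0,0.12],
    [0,0,0.12],
    [0,0,0.08],
    [0,0,0.04],
    [0,0,0.02],
    [0,0,0],
    [0,0,0]
  ],
  "twist": [
    [0,0,0],
    [0,0,0],
    [0,0,0],
    [0,0,0],
    [0,0,0],
    [0,0,0],
    [0,0,0],
    [0,0,0]
  ]
}}

```text
t: 5.0
tool_pos: [0.4555, 0.129, 0.0259]
orientation: [2.152, 2.287, 0.002]
force: [1.0, 0.8, 0.3]
opening: 0.0598
gripper_force: 12.0
```

```bash
python3 - <<'E'
from h import *
go(.4535,.129,.019,3.5)
E
```

```text
yaw 3.47 pos [0.4555 0.129  0.0259] open 0.0598 F [1.  0.8 0.3] t 5.0
slide units now [ 0.0005 -0.0079  0.0276]  twist z units -0.0005
slide after turn [ 0.0005 -0.0079  0.0276]
```

{"api": "play_rows", "payload": {
  "slide": [
    [0,0,0.012],
    [0,0,0.012],
    [0,0,0],
    [0,0,0],
    [0,0,0],
    [0,0,0],
    [0,0,0],
    [0,0,0]
  ],
  "twist": [
    [0,0,0],
    [0,0,0],
    [0,0,0],
    [0,0,0],
    [0,0,0],
    [0,0,0],
    [0,0,0],
    [0,0,0]
  ]
}}

```text
t: 5.8
tool_pos: [0.4543, 0.1289, 0.0189]
orientation: [-2.153, -2.288, 0.0]
force: [-0.4, -0.3, -0.4]
opening: 0.0599
gripper_force: 12.0
```

{"api": "play_rows", "payload": {
  "slide": [
    [0,0,0],
    [0,0,0],
    [0,0,0],
    [0,0,0],
    [0,0,0],
    [0,0,0],
    [0,0,0],
    [0,0,0]
  ],
  "twist": [
    [0,0,0],
    [0,0,0],
    [0,0,0],
    [0,0,0],
    [0,0,0],
    [0,0,0],
    [0,0,0],
    [0,0,0]
  ],
  "fingers": -1
}}

```text
t: 6.6
tool_pos: [0.4544, 0.1289, 0.0189]
orientation: [2.153, 2.288, -0.0]
force: [0.6, 0.2, 0.1]
opening: 0.0929
gripper_force: 0.0
```

{"api": "play_rows", "payload": {
  "slide": [
    [0,0,-0.08],
    [0,0,-0.12],
    [0,0,-0.15],
    [0,0,-0.15],
    [0,0,0],
    [0,0,0],
    [0,0,0],
    [0,0,0]
  ],
  "twist": [
    [0,0,0],
    [0,0,0],
    [0,0,0],
    [0,0,0],
    [0,0,0.058],
    [0,0,0],
    [0,0,0],
    [0,0,0]
  ]
}}

```text
t: 7.4
tool_pos: [0.4535, 0.1288, 0.1425]
orientation: [-2.219, -2.222, 0.003]
force: [0.6, 0.5, -0.6]
opening: 0.0932
gripper_force: 0.0
```

{"api": "play_rows", "payload": {
  "slide": [
    [-0.093,0.12,0],
    [-0.093,0.12,0],
    [-0.093,0.12,0],
    [-0.093,0.12,0],
    [-0.093,0.12,0],
    [0,0,0],
    [0,0,0],
    [0,0,0]
  ],
  "twist": [
    [0,0,0],
    [0,0,0],
    [0,0,0],
    [0,0,0],
    [0,0,0],
    [0,0,0],
    [0,0,0],
    [0,0,0]
  ]
}}

```text
t: 8.2
tool_pos: [0.6033, 0.0133, 0.1429]
orientation: [-2.219, -2.221, 0.002]
force: [-0.8, -0.2, 0.2]
opening: 0.0925
gripper_force: 0.0
```

```bash
python3 - <<'E'
from m import *
im,d,K=snap('wrist','w2'); cl=cloud(K,d); rects(cl,.073,.085); blobs(im,cl,K,'w'); rects(cl,.045,.056); rects(cl,.01,.018)
go(.606,.0125,.046)
E
```

```text
rect 0.073 [0.6065 0.1355] [32. 60.] 90.0
  rect 0.073 [0.6055 0.0185] [ 60. 114.] 0.0
  rect 0.073 [ 0.6035 -0.0957] [61. 17.] 12.6
w red 78 [ 19. 110.] [0.3804 0.0898 0.0009] tagray [0.4036 0.0888 0.033 ]
w red 126 [200. 110.] [0.5331 0.0904 0.0011] tagray [0.5399 0.0889 0.033 ]
w red 1066 [354. 209.] [0.6594 0.0129 0.0331] tagray [0.6596 0.0128 0.033 ]
w red 595 [ 99. 280.] [ 0.453  -0.0438  0.0433] tagray [ 0.447  -0.0488  0.033 ]
w yellow 1445 [360.  99.] [0.6596 0.0972 0.0331] tagray [0.6599 0.0975 0.033 ]
w green 85 [349. 289.] [ 0.6583 -0.0569  0.033 ] tagray [ 0.6588 -0.0569  0.033 ]
  rect 0.045 [0.4534 0.1276] [62. 41.] 3.5
  rect 0.045 [0.6055 0.0095] [28. 54.] 90.0
  rect 0.045 [ 0.738 -0.02 ] [40. 40.] 45.0
  rect 0.045 [ 0.4594 -0.0383] [34. 19.] 15.9
  rect 0.01 [0.4374 0.1388] [47. 22.] 40.6
  rect 0.01 [0.4632 0.1143] [72. 34.] 37.5
  rect 0.01 [0.4552 0.102 ] [102. 125.] 3.5
  rect 0.01 [ 0.4474 -0.0325] [56. 12.] 2.1
  rect 0.01 [ 0.7669 -0.0412] [39. 19.] 79.0
yaw 0.06 pos [0.6034 0.0135 0.1433] open 0.093 F [-0.2 -1.1  0.1] t 8.2
slide units now [-0.0041  0.0109  0.3894]  twist z units 0.001
slide after turn [-0.0039  0.0104  0.3894]
```

{"api": "play_rows", "payload": {
  "slide": [
    [-0.003,0.008,0.08],
    [0,0,0.12],
    [0,0,0.1],
    [0,0,0.06],
    [0,0,0.03],
    [0,0,0],
    [0,0,0],
    [0,0,0]
  ],
  "twist": [
    [0,0,0],
    [0,0,0],
    [0,0,0],
    [0,0,0],
    [0,0,0],
    [0,0,0],
    [0,0,0],
    [0,0,0]
  ]
}}

```text
t: 9.05
tool_pos: [0.6076, 0.0119, 0.0481]
orientation: [2.22, 2.22, 0.003]
force: [-0.2, -0.7, 0.1]
opening: 0.093
gripper_force: 0.0
```

{"api": "play_rows", "payload": {
  "slide": [
    [0,0,0],
    [0,0,0],
    [0,0,0],
    [0,0,0],
    [0,0,0],
    [0,0,0],
    [0,0,0],
    [0,0,0]
  ],
  "twist": [
    [0,0,0],
    [0,0,0],
    [0,0,0],
    [0,0,0],
    [0,0,0],
    [0,0,0],
    [0,0,0],
    [0,0,0]
  ],
  "fingers": 1
}}

```text
t: 9.85
tool_pos: [0.6064, 0.0119, 0.0464]
orientation: [2.221, 2.221, -0.0]
force: [-0.9, 0.1, 0.3]
opening: 0.0598
gripper_force: 12.0
```

{"api": "play_rows", "payload": {
  "slide": [
    [0,0,-0.04],
    [0,0,-0.08],
    [0,0,-0.1],
    [0,0,-0.1],
    [0,0,-0.1],
    [0,0,0],
    [0,0,0],
    [0,0,0]
  ],
  "twist": [
    [0,0,0],
    [0,0,0],
    [0,0,0],
    [0,0,0],
    [0,0,0],
    [0,0,-0.058],
    [0,0,0],
    [0,0,0]
  ]
}}

```text
t: 10.65
tool_pos: [0.6061, 0.012, 0.1513]
orientation: [-2.154, -2.286, 0.001]
force: [0.1, -0.2, -0.4]
opening: 0.0597
gripper_force: 12.0
```

```bash
python3 - <<'E'
from h import *
go(.457,.074,.019,3.5)
E
```

```text
yaw 3.39 pos [0.6061 0.012  0.1513] open 0.0597 F [ 0.1 -0.2 -0.4] t 10.7
slide units now [ 0.2829 -0.5803  0.5294]  twist z units -0.0018
slide after turn [ 0.2841 -0.58    0.529 ]
```

{"api": "play_rows", "payload": {
  "slide": [
    [0.057,-0.116,0],
    [0.057,-0.116,0],
    [0.057,-0.116,0],
    [0.057,-0.116,0],
    [0.056,-0.116,0],
    [0,0,0],
    [0,0,0],
    [0,0,0]
  ],
  "twist": [
    [0,0,0],
    [0,0,0],
    [0,0,0],
    [0,0,0],
    [0,0,0],
    [0,0,0],
    [0,0,0],
    [0,0,0]
  ]
}}

```text
t: 11.45
tool_pos: [0.4578, 0.0737, 0.1513]
orientation: [2.154, 2.287, -0.0]
force: [-0.2, 0.3, -0.2]
opening: 0.0599
gripper_force: 12.0
```

{"api": "play_rows", "payload": {
  "slide": [
    [0,0,0.12],
    [0,0,0.12],
    [0,0,0.12],
    [0,0,0.08],
    [0,0,0.04],
    [0,0,0.02],
    [0,0,0.01],
    [0,0,0]
  ],
  "twist": [
    [0,0,0],
    [0,0,0],
    [0,0,0],
    [0,0,0],
    [0,0,0],
    [0,0,0],
    [0,0,0],
    [0,0,0]
  ]
}}

```text
t: 12.25
tool_pos: [0.4582, 0.0739, 0.0246]
orientation: [2.153, 2.287, 0.001]
force: [-0.5, -0.3, 0.6]
opening: 0.0603
gripper_force: 12.0
```

{"api": "play_rows", "payload": {
  "slide": [
    [0,0,0.01],
    [0,0,0],
    [0,0,0],
    [0,0,0],
    [0,0,0],
    [0,0,0],
    [0,0,0],
    [0,0,0]
  ],
  "twist": [
    [0,0,0],
    [0,0,0],
    [0,0,0],
    [0,0,0],
    [0,0,0],
    [0,0,0],
    [0,0,0],
    [0,0,0]
  ]
}}

```text
t: 13.05
tool_pos: [0.4573, 0.074, 0.0214]
orientation: [-2.153, -2.288, 0.0]
force: [0.5, 0.5, -0.3]
opening: 0.0599
gripper_force: 12.0
```

```bash
python3 - <<'E'
from h import *
go(.457,.074,.0205,3.5)
E
```

```text
yaw 3.48 pos [0.4573 0.074  0.0214] open 0.0599 F [ 0.5  0.5 -0.3] t 13.1
slide units now [ 0.     -0.0013  0.0035]  twist z units -0.0003
slide after turn [ 0.     -0.0013  0.0035]
```

{"api": "play_rows", "payload": {
  "slide": [
    [0,0,0],
    [0,0,0],
    [0,0,0],
    [0,0,0],
    [0,0,-0.04],
    [0,0,-0.1],
    [0,0,-0.14],
    [0,0,-0.14]
  ],
  "twist": [
    [0,0,0],
    [0,0,0],
    [0,0,0],
    [0,0,0],
    [0,0,0],
    [0,0,0],
    [0,0,0],
    [0,0,0]
  ],
  "fingers": -1
}}

```text
t: 13.85
tool_pos: [0.4569, 0.0739, 0.1279]
orientation: [-2.153, -2.288, 0.001]
force: [1.0, -0.0, -0.3]
opening: 0.0931
gripper_force: 0.0
```

{"api": "play_rows", "payload": {
  "slide": [
    [0.14,0.008,0],
    [0.14,0.008,0],
    [0.14,0.008,0],
    [0.14,0.008,0],
    [0.14,0.007,0],
    [0,0,0],
    [0,0,0],
    [0,0,0]
  ],
  "twist": [
    [0,0,0],
    [0,0,0],
    [0,0,0],
    [0,0,0],
    [0,0,0],
    [0,0,0.079],
    [0,0,0.079],
    [0,0,0]
  ]
}}

```text
t: 14.65
tool_pos: [0.4564, 0.2497, 0.1271]
orientation: [2.335, 2.101, 0.001]
force: [0.9, 1.2, -0.6]
opening: 0.0928
gripper_force: 0.0
```

```bash
python3 - <<'E'
from m import *
im,d,K=snap('wrist','w3'); cl=cloud(K,d); rects(cl,.045,.056); blobs(im,cl,K,'w')
go(.456,.25,.017,-6)
E
```

```text
rect 0.045 [0.4954 0.3834] [ 8. 29.] 82.1
  rect 0.045 [0.6225 0.3628] [ 9. 34.] 57.3
  rect 0.045 [0.4551 0.2515] [41. 61.] 84.3
  rect 0.045 [0.453 0.139] [23. 61.] 90.0
w red 827 [265.  51.] [0.4576 0.3702 0.0011] tagray [0.4555 0.3641 0.033 ]
w red 115 [471. 207.] [0.612  0.2302 0.0011] tagray [0.5973 0.2395 0.033 ]
w yellow 809 [287. 208.] [0.4602 0.2573 0.0433] tagray [0.4588 0.2531 0.033 ]
w yellow 326 [269. 226.] [0.4448 0.2426 0.0434] tagray [0.4438 0.2409 0.033 ]
yaw -5.89 pos [0.4565 0.2494 0.127 ] open 0.0931 F [ 0.8  0.2 -0. ] t 14.7
slide units now [ 0.0019 -0.0025  0.44  ]  twist z units 0.0019
slide after turn [ 0.002  -0.0023  0.44  ]
```

View pics/w3.png

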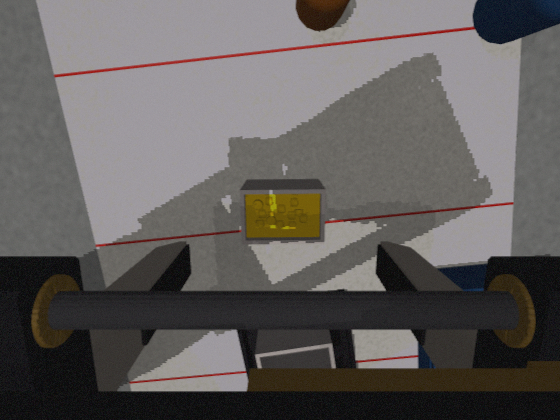

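The yellow cup is at (284,214) between the fingers, clear of the oil bottle (320,10) and the blue bottle (510,20). I take it.

{"api": "play_rows", "payload": {
  "slide": [
    [0.008,-0.005,0.07],
    [0,0,0.12],
    [0,0,0.12],
    [0,0,0.08],
    [0,0,0.04],
    [0,0,0],
    [0,0,0],
    [0,0,0]
  ],
  "twist": [
    [0,0,0],
    [0,0,0],
    [0,0,0],
    [0,0,0],
    [0,0,0],
    [0,0,0],
    [0,0,0],
    [0,0,0]
  ]
}}

```text
t: 15.5
tool_pos: [0.4567, 0.2519, 0.0206]
orientation: [2.334, 2.102, 0.004]
force: [0.9, 0.2, 0.8]
opening: 0.0929
gripper_force: 0.0
```

{"api": "play_rows", "payload": {
  "slide": [
    [0,0,0],
    [0,0,0],
    [0,0,0],
    [0,0,0],
    [0,0,0],
    [0,0,0],
    [0,0,0],
    [0,0,0]
  ],
  "twist": [
    [0,0,0],
    [0,0,0],
    [0,0,0],
    [0,0,0],
    [0,0,0],
    [0,0,0],
    [0,0,0],
    [0,0,0]
  ],
  "fingers": 1,
  "force": 25
}}

```text
t: 16.3
tool_pos: [0.4555, 0.2514, 0.019]
orientation: [2.335, 2.102, 0.0]
force: [0.4, -1.8, 1.8]
opening: 0.06
gripper_force: 25.0
```

{"api": "play_rows", "payload": {
  "slide": [
    [0,0,-0.04],
    [0,0,-0.08],
    [0,0,-0.12],
    [0,0,-0.14],
    [0,0,-0.1],
    [0,0,0],
    [0,0,0],
    [0,0,0]
  ],
  "twist": [
    [0,0,0],
    [0,0,0],
    [0,0,0],
    [0,0,0],
    [0,0,0],
    [0,0,-0.098],
    [0,0,0],
    [0,0,0]
  ]
}}

```text
t: 17.1
tool_pos: [0.455, 0.2512, 0.1386]
orientation: [-2.226, -2.216, 0.001]
force: [-0.2, -0.3, -1.1]
opening: 0.0602
gripper_force: 25.0
```

{"api": "play_rows", "payload": {
  "slide": [
    [-0.103,0.101,0],
    [-0.103,0.101,0],
    [-0.103,0.101,0],
    [-0.103,0.101,0],
    [-0.103,0.101,0],
    [-0.103,0.101,0],
    [0,0,0],
    [0,0,0]
  ],
  "twist": [
    [0,0,0],
    [0,0,0],
    [0,0,0],
    [0,0,0],
    [0,0,0],
    [0,0,0],
    [0,0,0],
    [0,0,0]
  ]
}}

```text
t: 17.9
tool_pos: [0.606, 0.0959, 0.1374]
orientation: [-2.226, -2.214, 0.003]
force: [-0.9, -0.4, -1.6]
opening: 0.0601
gripper_force: 25.0
```

```bash
cat >> m.py <<'E'
def held():
    im,d,K=snap('wrist'); cl=cloud(K,d); s=robot.read_state(); b=s['tool_pos'][2]
    print('top clear:'); rects(cl,b+.027,b+.045); print('packed:'); rects(cl,.073,.086)
    p=cl.reshape(-1,3)
    q=p[(abs(p[:,0]-s['tool_pos'][0])<.02)&(abs(p[:,2]-b-.034)<.003)&(abs(p[:,1]-s['tool_pos'][1])<.04)]
    print('held rim y', np.round(np.percentile(q[:,1],[1,99]),4) if len(q) else None, 'n',len(q))
    for z0 in (.08,):
        q=p[(abs(p[:,0]-.606)<.02)&(abs(p[:,2]-z0)<.004)]; h=np.unique(np.round(q[:,1],3)); g=np.where(np.diff(h)>.006)[0]
        print('packed y gaps',[(h[i],h[i+1]) for i in g], h[[0,-1]] if len(h) else None)
    blobs(im,cl,K,'w'); return im,cl
E
python3 - <<'E'
from m import *
held()
go(.606,.0976,.046)
E
```

```text
top clear:
  rect 0.16461716547977187 [0.605  0.1045] [24. 91.] 90.0
packed:
  rect 0.073 [0.6065 0.14  ] [39. 60.] 90.0
held rim y [0.1134 0.1164] n 290
packed y gaps [(np.float64(-0.009), np.float64(0.12)), (np.float64(0.124), np.float64(0.13))] [-0.012  0.16 ]
w red 702 [170.  35.] [0.5163 0.2302 0.0011] tagray [0.526  0.2229 0.033 ]
w yellow 988 [354. 205.] [0.6609 0.0997 0.0331] tagray [0.6608 0.0992 0.033 ]
w yellow 4008 [283. 269.] [0.6057 0.1012 0.1618] tagray [0.6049 0.046  0.033 ]
yaw -0.23 pos [0.6056 0.0967 0.1376] open 0.0597 F [ 0.2  0.2 -1.7] t 17.9
slide units now [0.0037 0.0026 0.3665]  twist z units -0.0038
slide after turn [0.0038 0.0017 0.3665]
```

{"api": "play_rows", "payload": {
  "slide": [
    [0.005,0.001,0.06],
    [0,0,0.06],
    [0,0,0.03],
    [0,0,0],
    [0,0,0],
    [0,0,0],
    [0,0,0],
    [0,0,0]
  ],
  "twist": [
    [0,0,-0.004],
    [0,0,0],
    [0,0,0],
    [0,0,0],
    [0,0,0],
    [0,0,0],
    [0,0,0],
    [0,0,0]
  ]
}}

```text
t: 18.75
tool_pos: [0.6073, 0.0978, 0.102]
orientation: [2.219, 2.223, 0.001]
force: [-0.9, -1.1, -0.5]
opening: 0.0596
gripper_force: 25.0
```

```bash
python3 - <<'E'
from m import *
im,cl=held(); cv2.imwrite('pics/w4.png',im[:,:,::-1])
go(.606,.0976,.049)
E
```

```text
top clear:
  rect 0.12890896207466715 [0.6065 0.1065] [24. 92.] 90.0
packed:
  rect 0.073 [0.6065 0.139 ] [43. 60.] 90.0
  rect 0.073 [0.6055 0.04  ] [11. 60.] 90.0
held rim y [0.1152 0.1183] n 476
packed y gaps [(np.float64(0.043), np.float64(0.118))] [0.034 0.16 ]
w red 892 [161.  24.] [0.5191 0.2301 0.0011] tagray [0.5323 0.2222 0.033 ]
w red 128 [188. 221.] [0.5322 0.09   0.0011] tagray [0.5409 0.0988 0.033 ]
w red 667 [353. 340.] [0.6588 0.0054 0.0331] tagray [0.6595 0.0055 0.033 ]
w yellow 1135 [363. 218.] [0.6616 0.1015 0.0331] tagray [0.6613 0.1006 0.033 ]
w yellow 4013 [283. 269.] [0.6065 0.1031 0.1264] tagray [0.6067 0.0629 0.033 ]
yaw 0.12 pos [0.6072 0.0978 0.1019] open 0.0597 F [-0.6  0.7 -1.9] t 18.8
slide units now [-0.0008 -0.005   0.2116]  twist z units 0.0019
slide after turn [-0.0008 -0.0048  0.2116]
```

View pics/w4.png

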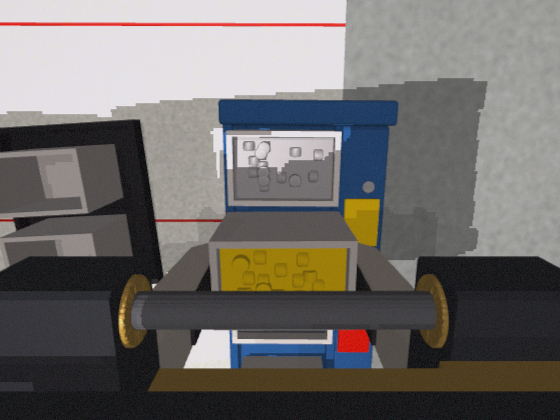

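The held yellow cup is at (284,270) and lines up with the gap below packed3 (285,170). Both empties stand in the tray (70,190). I go down slowly.

{"api": "play_rows", "payload": {
  "slide": [
    [-0.003,-0.003,0.03],
    [0,0,0.04],
    [0,0,0.04],
    [0,0,0.04],
    [0,0,0.025],
    [0,0,0.015],
    [0,0,0],
    [0,0,0]
  ],
  "twist": [
    [0,0,0],
    [0,0,0],
    [0,0,0],
    [0,0,0],
    [0,0,0],
    [0,0,0],
    [0,0,0],
    [0,0,0]
  ]
}}

```text
t: 19.6
tool_pos: [0.6064, 0.0971, 0.0542]
orientation: [2.219, 2.224, 0.001]
force: [0.0, 0.9, -0.7]
opening: 0.0601
gripper_force: 25.0
```

```bash
python3 - <<'E'
from m import *
go(.606,.0976,.049)
E
```

```text
yaw 0.12 pos [0.6064 0.0971 0.0542] open 0.0601 F [ 0.   0.9 -0.7] t 19.6
slide units now [ 0.0021 -0.0015  0.0206]  twist z units 0.002
slide after turn [ 0.0021 -0.0015  0.0206]
```

{"api": "play_rows", "payload": {
  "slide": [
    [0,0,0.01],
    [0,0,0.007],
    [0,0,0],
    [0,0,0],
    [0,0,0],
    [0,0,0],
    [0,0,0],
    [0,0,0]
  ],
  "twist": [
    [0,0,0],
    [0,0,0],
    [0,0,0],
    [0,0,0],
    [0,0,0],
    [0,0,0],
    [0,0,0],
    [0,0,0]
  ]
}}

```text
t: 20.4
tool_pos: [0.6062, 0.0971, 0.0497]
orientation: [2.219, 2.224, 0.0]
force: [0.5, -0.1, -0.7]
opening: 0.0599
gripper_force: 25.0
```

{"api": "play_rows", "payload": {
  "slide": [
    [0,0,0],
    [0,0,0],
    [0,0,0],
    [0,0,0],
    [0,0,-0.04],
    [0,0,-0.08],
    [0,0,-0.12],
    [0,0,-0.14]
  ],
  "twist": [
    [0,0,0],
    [0,0,0],
    [0,0,0],
    [0,0,0],
    [0,0,0],
    [0,0,0],
    [0,0,0],
    [0,0,0]
  ],
  "fingers": -1
}}

```text
t: 21.2
tool_pos: [0.6052, 0.097, 0.1452]
orientation: [-2.218, -2.223, 0.002]
force: [1.1, 0.3, 0.7]
opening: 0.093
gripper_force: 0.0
```

{"api": "play_rows", "payload": {
  "slide": [
    [-0.1,-0.105,0],
    [-0.1,-0.105,0],
    [-0.1,-0.105,0],
    [-0.1,-0.105,0],
    [-0.1,-0.105,0],
    [-0.1,-0.103,0],
    [0,0,0],
    [0,0,0]
  ],
  "twist": [
    [0,0,0],
    [0,0,0],
    [0,0,0],
    [0,0,0],
    [0,0,0],
    [0,0,-0.117],
    [0,0,-0.117],
    [0,0,0]
  ]
}}

```text
t: 22.0
tool_pos: [0.4494, -0.054, 0.1457]
orientation: [1.929, 2.477, 0.001]
force: [0.5, -0.6, 1.0]
opening: 0.0928
gripper_force: 0.0
```

```bash
python3 - <<'E'
from m import *
im,d,K=snap('wrist'); cl=cloud(K,d); rects(cl,.045,.056); rects(cl,.073,.085); blobs(im,cl,K,'w')
go(.449,-.053,.019,14)
E
```

```text
rect 0.045 [0.4563 0.0747] [61. 41.] 3.1
  rect 0.045 [0.5848 0.0694] [ 52. 112.] 32.1
  rect 0.045 [ 0.605  -0.0295] [40. 61.] 90.0
  rect 0.045 [ 0.4486 -0.0527] [61. 41.] 14.0
  rect 0.073 [0.5941 0.0775] [41. 87.] 1.3
  rect 0.073 [ 0.605 -0.03 ] [61. 41.] 0.0
w red 93 [250.   7.] [0.3855 0.0902 0.0013] tagray [0.3899 0.082  0.033 ]
w red 129 [431.  58.] [0.5366 0.0902 0.0011] tagray [0.5269 0.0819 0.033 ]
w red 160 [161. 164.] [ 0.3375 -0.0496  0.0011] tagray [ 0.3472 -0.0436  0.033 ]
w red 640 [551. 194.] [0.6545 0.008  0.0331] tagray [0.6553 0.0092 0.033 ]
w red 2278 [284. 209.] [ 0.449  -0.0529  0.0433] tagray [ 0.45   -0.0553  0.033 ]
w red 76 [273. 336.] [ 0.4731 -0.1898  0.0011] tagray [ 0.4692 -0.1693  0.033 ]
w red 74 [339. 350.] [ 0.5415 -0.1899  0.001 ] tagray [ 0.5302 -0.1694  0.033 ]
w yellow 446 [553.  56.] [0.5866 0.0898 0.0734] tagray [0.6134 0.1051 0.033 ]
yaw 13.97 pos [ 0.4498 -0.0535  0.1456] open 0.0931 F [ 0.4 -0.6  0.4] t 22.1
slide units now [ 0.0032 -0.0033  0.5065]  twist z units -0.0006
slide after turn [ 0.0029 -0.0025  0.5065]
```

{"api": "play_rows", "payload": {
  "slide": [
    [0.003,-0.004,0.1],
    [0,0,0.14],
    [0,0,0.12],
    [0,0,0.09],
    [0,0,0.05],
    [0,0,0],
    [0,0,0],
    [0,0,0]
  ],
  "twist": [
    [0,0,0],
    [0,0,0],
    [0,0,0],
    [0,0,0],
    [0,0,0],
    [0,0,0],
    [0,0,0],
    [0,0,0]
  ]
}}

```text
t: 22.85
tool_pos: [0.4497, -0.053, 0.0212]
orientation: [1.93, 2.476, 0.002]
force: [0.2, -0.6, 1.0]
opening: 0.0932
gripper_force: 0.0
```

{"api": "play_rows", "payload": {
  "slide": [
    [0,0,0],
    [0,0,0],
    [0,0,0],
    [0,0,0],
    [0,0,0],
    [0,0,0],
    [0,0,0],
    [0,0,0]
  ],
  "twist": [
    [0,0,0],
    [0,0,0],
    [0,0,0],
    [0,0,0],
    [0,0,0],
    [0,0,0],
    [0,0,0],
    [0,0,0]
  ],
  "fingers": 1
}}

```text
t: 23.65
tool_pos: [0.4484, -0.0528, 0.0198]
orientation: [1.931, 2.478, 0.0]
force: [0.7, 1.6, 1.3]
opening: 0.0595
gripper_force: 25.0
```

{"api": "play_rows", "payload": {
  "slide": [
    [0,0,-0.04],
    [0,0,-0.08],
    [0,0,-0.12],
    [0,0,-0.14],
    [0,0,-0.1],
    [0,0,0],
    [0,0,0],
    [0,0,0]
  ],
  "twist": [
    [0,0,0],
    [0,0,0],
    [0,0,0],
    [0,0,0],
    [0,0,0],
    [0,0,0.117],
    [0,0,0.117],
    [0,0,0]
  ]
}}

```text
t: 24.45
tool_pos: [0.448, -0.0528, 0.1401]
orientation: [2.221, 2.222, -0.0]
force: [-0.6, -0.3, -2.9]
opening: 0.0596
gripper_force: 25.0
```

{"api": "play_rows", "payload": {
  "slide": [
    [0.044,0.105,0],
    [0.044,0.105,0],
    [0.044,0.105,0],
    [0.044,0.105,0],
    [0.044,0.105,0],
    [0.042,0.103,0],
    [0,0,0],
    [0,0,0]
  ],
  "twist": [
    [0,0,0],
    [0,0,0],
    [0,0,0],
    [0,0,0],
    [0,0,0],
    [0,0,0],
    [0,0,0],
    [0,0,0]
  ]
}}

```text
t: 25.25
tool_pos: [0.6046, 0.0132, 0.1387]
orientation: [-2.214, -2.226, 0.003]
force: [-0.0, -0.5, -1.7]
opening: 0.0598
gripper_force: 25.0
```

```bash
python3 - <<'E'
from m import *
held()
go(.606,.0125,.049)
E
```

```text
top clear:
  rect 0.1659753346555117 [0.6035 0.022 ] [23. 92.] 90.0
packed:
  rect 0.073 [0.6052 0.0923] [115.  62.] 89.3
held rim y [0.0304 0.0331] n 34
packed y gaps [(np.float64(-0.093), np.float64(0.035)), (np.float64(0.08), np.float64(0.087)), (np.float64(0.123), np.float64(0.13))] [-0.096  0.149]
w red 130 [198. 110.] [0.5337 0.09   0.0012] tagray [0.5405 0.089  0.033 ]
w red 996 [355. 209.] [0.6605 0.0149 0.0331] tagray [0.6604 0.0142 0.033 ]
w red 4620 [283. 270.] [0.6038 0.0178 0.1623] tagray [ 0.6038 -0.0379  0.033 ]
w yellow 4709 [287.  93.] [0.6056 0.0976 0.0733] tagray [0.606  0.1009 0.033 ]
w yellow 1486 [361.  99.] [0.66   0.0972 0.0331] tagray [0.66   0.0974 0.033 ]
yaw 0.25 pos [0.6042 0.013  0.139 ] open 0.0597 F [-0.8  0.2 -2.7] t 25.3
slide units now [-0.0019  0.0077  0.3599]  twist z units 0.0042
slide after turn [-0.0019  0.007   0.3599]
```

{"api": "play_rows", "payload": {
  "slide": [
    [-0.002,0.003,0.06],
    [0,0,0.06],
    [0,0,0.03],
    [0,0,0],
    [0,0,0],
    [0,0,0],
    [0,0,0],
    [0,0,0]
  ],
  "twist": [
    [0,0,0.004],
    [0,0,0],
    [0,0,0],
    [0,0,0],
    [0,0,0],
    [0,0,0],
    [0,0,0],
    [0,0,0]
  ]
}}

```text
t: 26.1
tool_pos: [0.6063, 0.0125, 0.1028]
orientation: [2.223, 2.219, 0.001]
force: [0.7, 0.1, -2.2]
opening: 0.0601
gripper_force: 25.0
```

```bash
python3 - <<'E'
from m import *
im,cl=held(); go(.606,.0125,.050)
E
```

```text
top clear:
  rect 0.1296064537044417 [0.6055 0.021 ] [23. 92.] 90.0
packed:
  rect 0.073 [0.6055 0.085 ] [107.  62.] 90.0
  rect 0.073 [ 0.6055 -0.0458] [10. 60.] 89.0
held rim y [0.0295 0.0325] n 116
packed y gaps [(np.float64(-0.046), np.float64(0.032)), (np.float64(0.08), np.float64(0.088))] [-0.05   0.137]
w red 149 [184. 107.] [0.5336 0.0903 0.0011] tagray [0.5421 0.0886 0.033 ]
w red 1270 [363. 219.] [0.6608 0.0152 0.0331] tagray [0.6606 0.0146 0.033 ]
w red 4638 [283. 270.] [0.6055 0.0171 0.1263] tagray [ 0.6055 -0.0232  0.033 ]
w yellow 6655 [283.  86.] [0.6057 0.0976 0.0733] tagray [0.6056 0.1018 0.033 ]
w yellow 2019 [368.  92.] [0.6599 0.0978 0.0331] tagray [0.66   0.0977 0.033 ]
w green 641 [354. 340.] [ 0.6578 -0.08    0.0331] tagray [ 0.6588 -0.0801  0.033 ]
yaw -0.12 pos [0.6062 0.0125 0.1026] open 0.0599 F [ 0.5  0.3 -1.8] t 26.1
slide units now [-2.000e-04 -9.000e-04  2.104e-01]  twist z units -0.002
slide after turn [-2.000e-04 -8.000e-04  2.104e-01]
```

Aligned. I lower it all the way, release, lift, and head for green.

{"api": "play_rows", "payload": {
  "slide": [
    [0,-0.003,0.03],
    [0,0,0.04],
    [0,0,0.04],
    [0,0,0.04],
    [0,0,0.025],
    [0,0,0.015],
    [0,0,0.005],
    [0,0,0]
  ],
  "twist": [
    [0,0,0],
    [0,0,0],
    [0,0,0],
    [0,0,0],
    [0,0,0],
    [0,0,0],
    [0,0,0],
    [0,0,0]
  ]
}}

```text
t: 26.95
tool_pos: [0.6052, 0.0125, 0.0534]
orientation: [2.224, 2.219, 0.0]
force: [0.6, 0.3, -1.8]
opening: 0.0598
gripper_force: 25.0
```

{"api": "play_rows", "payload": {
  "slide": [
    [0,0,0.006],
    [0,0,0.004],
    [0,0,0],
    [0,0,0],
    [0,0,0],
    [0,0,0],
    [0,0,0],
    [0,0,0]
  ],
  "twist": [
    [0,0,0],
    [0,0,0],
    [0,0,0],
    [0,0,0],
    [0,0,0],
    [0,0,0],
    [0,0,0],
    [0,0,0]
  ]
}}

```text
t: 27.75
tool_pos: [0.6051, 0.0126, 0.0509]
orientation: [2.224, 2.219, 0.0]
force: [-0.3, 0.2, -2.2]
opening: 0.06
gripper_force: 25.0
```

```bash
python3 - <<'E'
from m import *
go(.606,.0125,.050)
E
```

```text
yaw -0.12 pos [0.6051 0.0126 0.0509] open 0.06 F [-0.3  0.2 -2.2] t 27.8
slide units now [-0.0002  0.0034  0.0036]  twist z units -0.002
slide after turn [-0.0002  0.0034  0.0036]
```

{"api": "play_rows", "payload": {
  "slide": [
    [0,0,0.003],
    [0,0,0],
    [0,0,0],
    [0,0,0],
    [0,0,-0.04],
    [0,0,-0.08],
    [0,0,-0.12],
    [0,0,-0.14]
  ],
  "twist": [
    [0,0,0],
    [0,0,0],
    [0,0,0],
    [0,0,0],
    [0,0,0],
    [0,0,0],
    [0,0,0],
    [0,0,0]
  ],
  "fingers": -1
}}

```text
t: 28.55
tool_pos: [0.6043, 0.0126, 0.1457]
orientation: [-2.223, -2.218, 0.002]
force: [0.3, 0.0, 0.7]
opening: 0.0929
gripper_force: 0.0
```

{"api": "play_rows", "payload": {
  "slide": [
    [-0.14,-0.08,0],
    [-0.14,-0.08,0],
    [-0.14,-0.08,0],
    [-0.14,-0.08,0],
    [-0.14,-0.08,0],
    [-0.14,-0.08,0],
    [-0.156,-0.09,0],
    [0,0,0]
  ],
  "twist": [
    [0,0,0],
    [0,0,0],
    [0,0,0],
    [0,0,0],
    [0,0,0],
    [0,0,0],
    [0,0,-0.125],
    [0,0,0]
  ]
}}

```text
t: 29.35
tool_pos: [0.46, -0.2404, 0.1462]
orientation: [2.07, 2.361, -0.003]
force: [0.8, -0.3, 0.8]
opening: 0.0931
gripper_force: 0.0
```

```bash
python3 - <<'E'
from m import *
im,d,K=snap('wrist','w5'); cl=cloud(K,d); rects(cl,.045,.056); rects(cl,.075,.09); blobs(im,cl,K,'w')
go(.4625,-.2365,.019,7.5)
E
```

```text
rect 0.045 [ 0.5951 -0.1284] [34. 72.] 55.9
  rect 0.045 [ 0.6258 -0.2137] [ 70. 109.] 81.9
  rect 0.045 [ 0.4615 -0.2368] [61. 41.] 7.6
  rect 0.075 [ 0.5975 -0.115 ] [41. 48.] 90.0
  rect 0.075 [ 0.611  -0.2116] [25. 51.] 81.9
w red 203 [175. 126.] [ 0.3595 -0.1894  0.0012] tagray [ 0.3689 -0.1879  0.033 ]
w red 76 [301. 143.] [ 0.4691 -0.1895  0.0011] tagray [ 0.4667 -0.188   0.033 ]
w red 64 [381. 154.] [ 0.5398 -0.1896  0.0013] tagray [ 0.5298 -0.1881  0.033 ]
w red 67 [248. 286.] [ 0.4381 -0.3296  0.001 ] tagray [ 0.4386 -0.3137  0.033 ]
w green 2694 [287. 206.] [ 0.462  -0.2369  0.0433] tagray [ 0.4627 -0.2394  0.033 ]
yaw 7.17 pos [ 0.4612 -0.2384  0.1461] open 0.0929 F [-0.   0.8 -0.1] t 29.4
slide units now [0.0074 0.0058 0.5086]  twist z units -0.0055
slide after turn [0.0068 0.0062 0.5086]
```

View pics/w5.png

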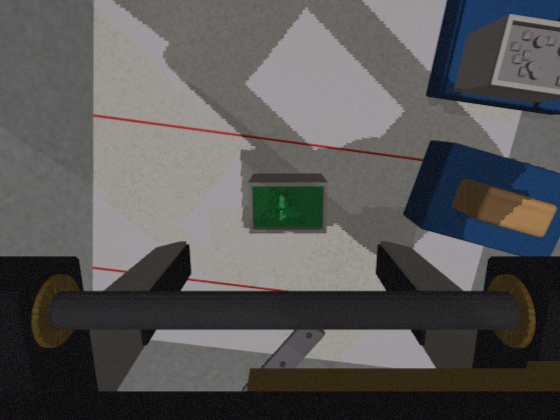

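The green cup is at (287,206), the end stop's rib at (505,208) and the scale at (290,350), well clear. I take it.

{"api": "play_rows", "payload": {
  "slide": [
    [0.006,0.001,0.1],
    [0,0,0.14],
    [0,0,0.12],
    [0,0,0.09],
    [0,0,0.05],
    [0,0,0],
    [0,0,0],
    [0,0,0]
  ],
  "twist": [
    [0,0,-0.006],
    [0,0,0],
    [0,0,0],
    [0,0,0],
    [0,0,0],
    [0,0,0],
    [0,0,0],
    [0,0,0]
  ]
}}

```text
t: 30.2
tool_pos: [0.4636, -0.2352, 0.0219]
orientation: [2.065, 2.364, 0.001]
force: [-0.0, -0.8, 0.1]
opening: 0.0929
gripper_force: 0.0
```

{"api": "play_rows", "payload": {
  "slide": [
    [0,0,0],
    [0,0,0],
    [0,0,0],
    [0,0,0],
    [0,0,0],
    [0,0,0],
    [0,0,0],
    [0,0,0]
  ],
  "twist": [
    [0,0,0],
    [0,0,0],
    [0,0,0],
    [0,0,0],
    [0,0,0],
    [0,0,0],
    [0,0,0],
    [0,0,0]
  ],
  "fingers": 1
}}

```text
t: 31.0
tool_pos: [0.4622, -0.2347, 0.0202]
orientation: [2.066, 2.366, -0.0]
force: [-1.4, 0.3, 1.4]
opening: 0.0599
gripper_force: 25.0
```

{"api": "play_rows", "payload": {
  "slide": [
    [0,0,-0.04],
    [0,0,-0.08],
    [0,0,-0.12],
    [0,0,-0.14],
    [0,0,-0.1],
    [0,0,0],
    [0,0,0],
    [0,0,0]
  ],
  "twist": [
    [0,0,0],
    [0,0,0],
    [0,0,0],
    [0,0,0],
    [0,0,0],
    [0,0,0.126],
    [0,0,0],
    [0,0,0]
  ]
}}

```text
t: 31.8
tool_pos: [0.4617, -0.2343, 0.1398]
orientation: [-2.213, -2.228, 0.0]
force: [0.4, -0.4, -1.1]
opening: 0.0597
gripper_force: 25.0
```

{"api": "play_rows", "payload": {
  "slide": [
    [0.11,0.096,0],
    [0.11,0.096,0],
    [0.11,0.096,0],
    [0.11,0.096,0],
    [0.11,0.096,0],
    [0.107,0.096,0],
    [0,0,0],
    [0,0,0]
  ],
  "twist": [
    [0,0,0],
    [0,0,0],
    [0,0,0],
    [0,0,0],
    [0,0,0],
    [0,0,0],
    [0,0,0],
    [0,0,0]
  ]
}}

```text
t: 32.6
tool_pos: [0.605, -0.0691, 0.1386]
orientation: [-2.212, -2.228, 0.003]
force: [-0.7, -1.3, -2.1]
opening: 0.0601
gripper_force: 25.0
```

```bash
python3 - <<'E'
from m import *
held()
go(.606,-.0725,.050)
E
```

```text
top clear:
  rect 0.16582788745976132 [ 0.604  -0.0611] [91. 22.] 1.0
packed:
  rect 0.073 [0.6045 0.0085] [118.  62.] 90.0
held rim y [-0.0879 -0.0508] n 6
packed y gaps [(np.float64(-0.046), np.float64(-0.039)), (np.float64(-0.005), np.float64(0.002))] [-0.05   0.067]
w red 4772 [284.  98.] [0.6041 0.0122 0.0733] tagray [0.6044 0.0151 0.033 ]
w red 1412 [359. 103.] [0.6595 0.0121 0.0331] tagray [0.6596 0.0124 0.033 ]
w red 377 [109. 178.] [ 0.4564 -0.0498  0.0011] tagray [ 0.4691 -0.045   0.033 ]
w yellow 456 [282. 147.] [ 0.603  -0.0171  0.0732] tagray [ 0.6029 -0.0202  0.033 ]
w green 1080 [354. 212.] [ 0.6605 -0.07    0.0331] tagray [ 0.6602 -0.0706  0.033 ]
w green 4680 [283. 271.] [ 0.6042 -0.0654  0.1617] tagray [ 0.6042 -0.1215  0.033 ]
yaw 0.32 pos [ 0.6047 -0.0699  0.1388] open 0.0597 F [-0.1  0.5 -0.9] t 32.6
slide units now [-0.0106  0.006   0.3553]  twist z units 0.0054
slide after turn [-0.0105  0.0051  0.3553]
```

{"api": "play_rows", "payload": {
  "slide": [
    [-0.007,0.004,0.06],
    [0,0,0.06],
    [0,0,0.03],
    [0,0,0],
    [0,0,0],
    [0,0,0],
    [0,0,0],
    [0,0,0]
  ],
  "twist": [
    [0,0,0.006],
    [0,0,0],
    [0,0,0],
    [0,0,0],
    [0,0,0],
    [0,0,0],
    [0,0,0],
    [0,0,0]
  ]
}}

```text
t: 33.45
tool_pos: [0.6071, -0.0717, 0.1033]
orientation: [2.224, 2.217, 0.001]
force: [0.1, 0.4, -0.8]
opening: 0.0598
gripper_force: 25.0
```

```bash
python3 - <<'E'
from m import *
im,cl=held(); go(.606,-.0715,.050)
E
```

```text
top clear:
  rect 0.13015682452572805 [ 0.6065 -0.064 ] [21. 92.] 90.0
packed:
  rect 0.073 [0.6045 0.    ] [109.  62.] 90.0
  rect 0.073 [ 0.6045 -0.1315] [ 8. 60.] 90.0
held rim y [-0.0929 -0.0534] n 46
packed y gaps [(np.float64(-0.131), np.float64(-0.054)), (np.float64(-0.047), np.float64(-0.038)), (np.float64(-0.005), np.float64(0.002))] [-0.135  0.053]
w red 6717 [279.  88.] [0.6045 0.012  0.0733] tagray [0.604  0.0162 0.033 ]
w red 1925 [366.  94.] [0.6593 0.0124 0.0331] tagray [0.6595 0.0125 0.033 ]
w red 428 [107. 183.] [ 0.4715 -0.0499  0.0011] tagray [ 0.4876 -0.0447  0.033 ]
w yellow 598 [286. 146.] [ 0.6109 -0.0172  0.0732] tagray [ 0.6086 -0.0202  0.033 ]
w yellow 175 [262. 155.] [ 0.5957 -0.0228  0.0766] tagray [ 0.5923 -0.026   0.033 ]
w green 1363 [361. 219.] [ 0.6606 -0.0695  0.0331] tagray [ 0.6603 -0.0701  0.033 ]
w green 4683 [283. 271.] [ 0.6063 -0.068   0.1264] tagray [ 0.6062 -0.1089  0.033 ]
yaw -0.17 pos [ 0.607  -0.0717  0.1032] open 0.0599 F [-0.9  0.  -1.1] t 33.5
slide units now [ 0.0009 -0.0041  0.2126]  twist z units -0.0029
slide after turn [ 0.0008 -0.004   0.2126]
```

{"api": "play_rows", "payload": {
  "slide": [
    [0.001,-0.006,0.03],
    [0,0,0.04],
    [0,0,0.04],
    [0,0,0.04],
    [0,0,0.025],
    [0,0,0.015],
    [0,0,0.005],
    [0,0,0]
  ],
  "twist": [
    [0,0,0],
    [0,0,0],
    [0,0,0],
    [0,0,0],
    [0,0,0],
    [0,0,0],
    [0,0,0],
    [0,0,0]
  ]
}}

```text
t: 34.3
tool_pos: [0.6053, -0.0715, 0.0539]
orientation: [2.225, 2.218, 0.0]
force: [-0.2, 0.7, -1.0]
opening: 0.06
gripper_force: 25.0
```

{"api": "play_rows", "payload": {
  "slide": [
    [0,0,0.008],
    [0,0,0.005],
    [0,0,0],
    [0,0,0],
    [0,0,0],
    [0,0,0],
    [0,0,0],
    [0,0,0]
  ],
  "twist": [
    [0,0,0],
    [0,0,0],
    [0,0,0],
    [0,0,0],
    [0,0,0],
    [0,0,0],
    [0,0,0],
    [0,0,0]
  ]
}}

```text
t: 35.1
tool_pos: [0.6052, -0.0714, 0.0507]
orientation: [2.225, 2.218, 0.0]
force: [0.5, 0.5, -2.9]
opening: 0.0597
gripper_force: 25.0
```

```bash
python3 - <<'E'
from m import *
go(.605,-.0715,.050)
E
```

```text
yaw -0.18 pos [ 0.6052 -0.0714  0.0507] open 0.0597 F [ 0.5  0.5 -2.9] t 35.1
slide units now [-0.0003 -0.0007  0.0026]  twist z units -0.003
slide after turn [-0.0003 -0.0007  0.0026]
```

{"api": "play_rows", "payload": {
  "slide": [
    [0,0,0.002],
    [0,0,0],
    [0,0,0],
    [0,0,0],
    [0,0,-0.04],
    [0,0,-0.08],
    [0,0,-0.12],
    [0,0,-0.16]
  ],
  "twist": [
    [0,0,0],
    [0,0,0],
    [0,0,0],
    [0,0,0],
    [0,0,0],
    [0,0,0],
    [0,0,0],
    [0,0,0]
  ],
  "fingers": -1
}}

```text
t: 35.9
tool_pos: [0.6038, -0.0712, 0.1499]
orientation: [-2.223, -2.216, 0.003]
force: [-0.1, -0.7, -0.6]
opening: 0.0929
gripper_force: 0.0
```

{"api": "play_rows", "payload": {
  "slide": [
    [-0.112,0.005,0],
    [-0.112,0.005,0],
    [-0.112,0.005,0],
    [-0.112,0.005,0],
    [-0.112,0.005,0],
    [0,0,0],
    [0,0,0],
    [0,0,0]
  ],
  "twist": [
    [0,0,0],
    [0,0,0],
    [0,0,0],
    [0,0,0],
    [0,0,0],
    [0,0,0.135],
    [0,0,0],
    [0,0,0]
  ]
}}

```text
t: 36.7
tool_pos: [0.6111, -0.2112, 0.1507]
orientation: [2.372, 2.059, 0.0]
force: [-0.3, 0.0, -0.5]
opening: 0.0928
gripper_force: 0.0
```

```bash
python3 - <<'E'
from m import *
im,d,K=snap('wrist','w6'); cl=cloud(K,d); rects(cl,.08,.09); rects(cl,.041,.049); blobs(im,cl,K,'w')
go(.611,-.2116,.05,-8.1)
E
```

```text
rect 0.08 [ 0.6045 -0.1005] [68. 60.] 90.0
  rect 0.08 [ 0.6117 -0.2115] [25. 51.] 81.0
  rect 0.041 [ 0.6268 -0.2132] [ 70. 111.] 81.9
w red 78 [170.  17.] [ 0.5408 -0.0498  0.0011] tagray [ 0.5489 -0.0595  0.033 ]
w red 162 [102.  28.] [ 0.4845 -0.0497  0.001 ] tagray [ 0.4975 -0.0596  0.033 ]
w red 314 [117. 198.] [ 0.4617 -0.1897  0.001 ] tagray [ 0.4768 -0.1854  0.033 ]
w green 3031 [241.  17.] [ 0.6021 -0.0787  0.0733] tagray [ 0.6001 -0.0672  0.033 ]
w green 1265 [323.  19.] [ 0.6588 -0.0766  0.0331] tagray [ 0.659  -0.0765  0.033 ]
yaw -8.05 pos [ 0.6111 -0.2109  0.1506] open 0.0927 F [ 0.2  0.2 -0.5] t 36.8
slide units now [-2.800e-03 -1.000e-04  4.022e-01]  twist z units 0.0008
slide after turn [-0.0027  0.      0.4022]
```

View pics/w6.png

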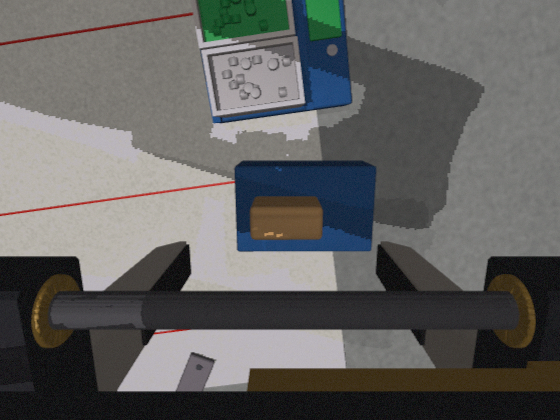

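The end stop is at (305,205) with its rib at (287,217), square between the fingers; packed0 is at (255,78). I grip the rib.

{"api": "play_rows", "payload": {
  "slide": [
    [-0.002,0.001,0.08],
    [0,0,0.12],
    [0,0,0.1],
    [0,0,0.06],
    [0,0,0.03],
    [0,0,0],
    [0,0,0],
    [0,0,0]
  ],
  "twist": [
    [0,0,0],
    [0,0,0],
    [0,0,0],
    [0,0,0],
    [0,0,0],
    [0,0,0],
    [0,0,0],
    [0,0,0]
  ]
}}

```text
t: 37.55
tool_pos: [0.6123, -0.2124, 0.0545]
orientation: [2.374, 2.054, 0.002]
force: [-0.1, -0.5, 0.5]
opening: 0.0932
gripper_force: 0.0
```

{"api": "play_rows", "payload": {
  "slide": [
    [0,0,0],
    [0,0,0],
    [0,0,0],
    [0,0,0],
    [0,0,0],
    [0,0,0],
    [0,0,0],
    [0,0,0]
  ],
  "twist": [
    [0,0,0],
    [0,0,0],
    [0,0,0],
    [0,0,0],
    [0,0,0],
    [0,0,0],
    [0,0,0],
    [0,0,0]
  ],
  "fingers": 1,
  "force": 40
}}

```text
t: 38.35
tool_pos: [0.6114, -0.2121, 0.0527]
orientation: [2.376, 2.055, 0.0]
force: [2.9, -0.5, -0.9]
opening: 0.0499
gripper_force: 40.0
```

```bash
python3 - <<'E'
from m import *
go(.6055,-.173,.05,-.2)
E
```

```text
yaw -8.28 pos [ 0.6114 -0.2121  0.0527] open 0.0499 F [ 2.9 -0.5 -0.9] t 38.4
slide units now [ 0.1512 -0.046   0.0108]  twist z units -0.1346
slide after turn [ 0.1561 -0.0243  0.0109]
```

{"api": "play_rows", "payload": {
  "slide": [
    [0,0,0],
    [0,0,0],
    [0.03,-0.008,0],
    [0.04,-0.008,0],
    [0.04,-0.008,0],
    [0.026,0,0],
    [0,0,0],
    [0,0,0]
  ],
  "twist": [
    [0,0,-0.067],
    [0,0,-0.067],
    [0,0,0],
    [0,0,0],
    [0,0,0],
    [0,0,0],
    [0,0,0],
    [0,0,0]
  ]
}}

```text
t: 39.15
tool_pos: [0.6051, -0.1764, 0.0526]
orientation: [-2.224, -2.216, -0.001]
force: [-1.2, 4.4, 3.9]
opening: 0.0498
gripper_force: 40.0
```

```bash
python3 - <<'E'
from m import *
im,d,K=snap('wrist','w7'); cl=cloud(K,d); rects(cl,.041,.049); rects(cl,.08,.09); rects(cl,.026,.034); 
go(.6055,-.173,.05,-.2)
E
```

```text
rect 0.041 [ 0.6189 -0.166 ] [ 50. 111.] 89.5
  rect 0.08 [ 0.6045 -0.1015] [66. 60.] 90.0
  rect 0.08 [ 0.604 -0.171] [15. 81.] 90.0
  rect 0.026 [ 0.6605 -0.0975] [30. 90.] 0.0
yaw -0.22 pos [ 0.6051 -0.1765  0.0526] open 0.0498 F [-1.2  4.   4.3] t 39.2
slide units now [0.014  0.0015 0.0103]  twist z units -0.0004
slide after turn [0.0141 0.0015 0.0103]
```

View pics/w7.png

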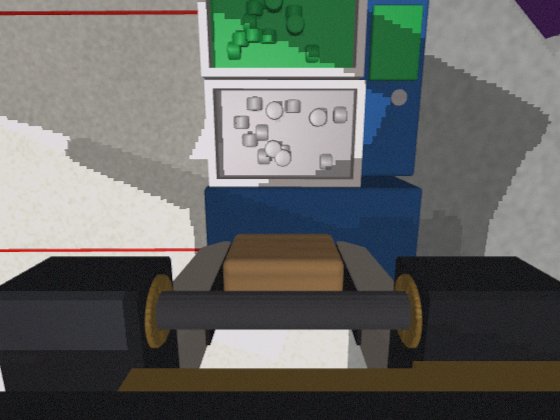

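The block's front (205–420, y 188) is parallel to the rack end (415,175), with about 3 mm to go.

{"api": "play_rows", "payload": {
  "slide": [
    [0.004,0.003,0],
    [0.004,0,0],
    [0.004,0,0],
    [0.002,0,0],
    [0,0,0],
    [0,0,0],
    [0,0,0],
    [0,0,0]
  ],
  "twist": [
    [0,0,0],
    [0,0,0],
    [0,0,0],
    [0,0,0],
    [0,0,0],
    [0,0,0],
    [0,0,0],
    [0,0,0]
  ]
}}

```text
t: 40.0
tool_pos: [0.6053, -0.1759, 0.0528]
orientation: [-2.227, -2.216, 0.003]
force: [-5.8, -3.3, 5.8]
opening: 0.0496
gripper_force: 40.0
```

{"api": "play_rows", "payload": {
  "slide": [
    [0.002,0,0],
    [0.002,0,0],
    [0,0,0],
    [0,0,0],
    [0,0,0],
    [0,0,0],
    [0,0,0],
    [0,0,0]
  ],
  "twist": [
    [0,0,0],
    [0,0,0],
    [0,0,0],
    [0,0,0],
    [0,0,0],
    [0,0,0],
    [0,0,0],
    [0,0,0]
  ]
}}

```text
t: 40.8
tool_pos: [0.6056, -0.1752, 0.0528]
orientation: [2.227, 2.215, -0.003]
force: [-3.7, -4.2, 4.5]
opening: 0.0499
gripper_force: 40.0
```

{"api": "play_rows", "payload": {
  "slide": [
    [0.003,0,0],
    [0.003,0,0],
    [0.003,0,0],
    [0,0,0],
    [0,0,0],
    [0,0,0],
    [0,0,0],
    [0,0,0]
  ],
  "twist": [
    [0,0,0],
    [0,0,0],
    [0,0,0],
    [0,0,0],
    [0,0,0],
    [0,0,0],
    [0,0,0],
    [0,0,0]
  ]
}}

```text
t: 41.6
tool_pos: [0.6062, -0.1725, 0.0529]
orientation: [2.225, 2.215, -0.002]
force: [-1.0, -7.3, 2.2]
opening: 0.05
gripper_force: 40.0
```

{"api": "play_rows", "payload": {
  "slide": [
    [0.003,0,0],
    [0.003,0,0],
    [0.003,0,0],
    [0,0,0],
    [0,0,0],
    [0,0,0],
    [0,0,0],
    [0,0,0]
  ],
  "twist": [
    [0,0,0],
    [0,0,0],
    [0,0,0],
    [0,0,0],
    [0,0,0],
    [0,0,0],
    [0,0,0],
    [0,0,0]
  ]
}}

```text
t: 42.4
tool_pos: [0.6062, -0.1723, 0.0531]
orientation: [2.224, 2.213, -0.004]
force: [-1.6, -14.6, 1.7]
opening: 0.0496
gripper_force: 40.0
```

```bash
python3 - <<'E'
from m import *
im,d,K=snap('wrist'); cl=cloud(K,d); rects(cl,.041,.049)
p=cl.reshape(-1,3)
for a,b in ((.64,.655),(.655,.67)):
    q=p[(p[:,0]>a)&(p[:,0]<b)&(p[:,1]<-.1)&(p[:,1]>-.165)]
    print(a,'block max y',np.percentile(q[abs(q[:,2]-.045)<.002][:,1],99),'deck min y',np.percentile(q[abs(q[:,2]-.03)<.002][:,1],1))
go(.6055,-.173,.05,-.2)
E
```

```text
rect 0.041 [ 0.62   -0.1625] [111.  50.] -0.0
0.64 block max y -0.13807848271267933 deck min y -0.13794839693540878
0.655 block max y -0.13817946430947575 deck min y -0.13804326789092952
yaw -0.29 pos [ 0.6062 -0.1722  0.053 ] open 0.0493 F [ -1.3 -14.4   0.9] t 42.5
slide units now [-0.003  -0.0028  0.0122]  twist z units -0.0014
slide after turn [-0.0031 -0.0028  0.0122]
```

Flush and in contact (14 N). I relieve it, release, and lift.

{"api": "play_rows", "payload": {
  "slide": [
    [-0.006,0,0],
    [0,0,0],
    [0,0,0],
    [0,0,0],
    [0,0,0],
    [0,0,0],
    [0,0,0],
    [0,0,0]
  ],
  "twist": [
    [0,0,0],
    [0,0,0],
    [0,0,0],
    [0,0,0],
    [0,0,0],
    [0,0,0],
    [0,0,0],
    [0,0,0]
  ]
}}

```text
t: 43.25
tool_pos: [0.6062, -0.1724, 0.0529]
orientation: [2.225, 2.215, -0.003]
force: [-0.0, -9.9, 2.5]
opening: 0.05
gripper_force: 40.0
```

{"api": "play_rows", "payload": {
  "slide": [
    [0,0,0],
    [0,0,0],
    [0,0,0],
    [0,0,0],
    [0,0,-0.04],
    [0,0,-0.1],
    [0,0,-0.15],
    [0,0,-0.15]
  ],
  "twist": [
    [0,0,0],
    [0,0,0],
    [0,0,0],
    [0,0,0],
    [0,0,0],
    [0,0,0],
    [0,0,0],
    [0,0,0]
  ],
  "fingers": -1
}}

```text
t: 44.05
tool_pos: [0.6056, -0.1701, 0.164]
orientation: [-2.225, -2.216, 0.0]
force: [0.7, 1.1, -0.2]
opening: 0.093
gripper_force: 0.0
```

{"api": "play_rows", "payload": {
  "slide": [
    [0,0,-0.15],
    [0,0,-0.15],
    [0,-0.15,0],
    [0,-0.15,0],
    [0,-0.15,0],
    [0,-0.15,0],
    [0,0,0],
    [0,0,0]
  ],
  "twist": [
    [0,0,0],
    [0,0,0],
    [0,0,0],
    [0,0,0],
    [0,0,0],
    [0,0,0],
    [0,0,0],
    [0,0,0]
  ]
}}

```text
t: 44.85
tool_pos: [0.4561, -0.1699, 0.2388]
orientation: [2.225, 2.215, 0.001]
force: [0.2, 0.0, 0.4]
opening: 0.093
gripper_force: 0.0
```

```bash
python3 - <<'E'
from m import *
im,d,K=snap('scene','s9'); cl=cloud(K,d); blobs(im,cl,K,'s'); rects(cl,.041,.056); rects(cl,.073,.086)
p=cl.reshape(-1,3)
for a,b in ((.64,.655),(.655,.67)):
    q=p[(p[:,0]>a)&(p[:,0]<b)&(p[:,1]<-.1)&(p[:,1]>-.165)]
    print(a,'block max y',np.percentile(q[abs(q[:,2]-.045)<.002][:,1],99),'deck min y',np.percentile(q[abs(q[:,2]-.03)<.002][:,1],1))
E
```

```text
s red 191 [281. 205.] [0.6026 0.0105 0.0741] tagray [ 0.5719 -0.0106  0.033 ]
s red 106 [268. 233.] [0.6603 0.0132 0.0332] tagray [0.6607 0.0132 0.033 ]
s yellow 226 [312. 221.] [0.6044 0.0957 0.0742] tagray [0.5729 0.0792 0.033 ]
s yellow 125 [299. 250.] [0.6613 0.0983 0.0332] tagray [0.6606 0.0979 0.033 ]
s yellow 595 [369. 411.] [0.8944 0.3844 0.056 ] tagray [0.8871 0.3845 0.033 ]
s green 82 [251. 192.] [ 0.6111 -0.0703  0.0747] tagray [ 0.5784 -0.0964  0.033 ]
s green 117 [238. 217.] [ 0.6599 -0.0728  0.0334] tagray [ 0.6595 -0.0729  0.033 ]
  rect 0.041 [0.5103 0.3881] [26. 10.] 63.4
  rect 0.041 [0.6495 0.3757] [39. 14.] 86.9
  rect 0.041 [0.4665 0.1275] [38. 41.] 3.6
  rect 0.041 [0.4309 0.125 ] [20. 40.] 6.3
  rect 0.041 [0.4572 0.0735] [64. 41.] 3.1
  rect 0.041 [ 0.7596 -0.0166] [ 9. 59.] 42.9
  rect 0.041 [0.6503 0.0778] [106. 235.] 17.1
  rect 0.041 [ 0.7332 -0.0417] [13. 58.] 39.8
  rect 0.041 [ 0.6462 -0.1421] [138. 114.] 59.4
  rect 0.073 [0.5    0.3935] [12. 19.] 90.0
  rect 0.073 [0.6385 0.3776] [29. 38.] 14.0
  rect 0.073 [0.6059 0.0116] [296.  66.] 89.4
  rect 0.073 [ 0.6065 -0.1733] [26. 50.] 84.8
0.64 block max y -0.1394275695943754 deck min y -0.13992097998947026
0.655 block max y -0.13963778830568613 deck min y -0.14053711571360117
```

View pics/s9.png

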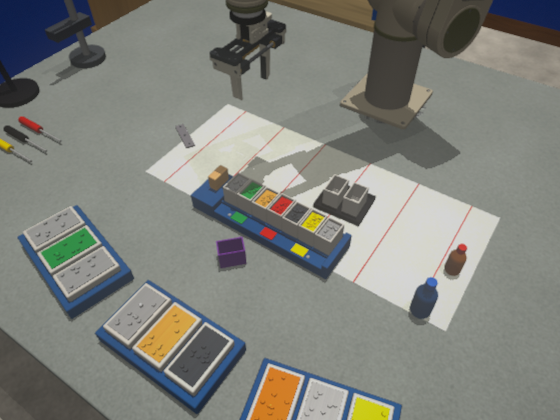

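The whole row looks right: rack at (270,225), empties in the tray at (345,197), end stop at the rack's open end (215,185). One closer check from above before handing in.

{"api": "play_rows", "payload": {
  "slide": [
    [0.13,0.1,0],
    [0.13,0.12,0],
    [0.13,0.12,0],
    [0,0.12,0],
    [0,0.12,0],
    [0,0,0],
    [0,0,0],
    [0,0,0]
  ],
  "twist": [
    [0,0,0],
    [0,0,0],
    [0,0,0],
    [0,0,0],
    [0,0,0],
    [0,0,0],
    [0,0,0],
    [0,0,0]
  ]
}}

```text
t: 45.7
tool_pos: [0.6014, -0.0729, 0.2377]
orientation: [-2.226, -2.217, 0.0]
force: [-0.0, -0.4, 0.6]
opening: 0.0929
gripper_force: 0.0
```

{"api": "play_rows", "payload": {
  "slide": [
    [-0.13,0,0],
    [-0.13,0,0],
    [0,0,0],
    [0,0,0],
    [0,0,0],
    [0,0,0],
    [0,0,0],
    [0,0,0]
  ],
  "twist": [
    [0,0,0],
    [0,0,0],
    [0,0,0],
    [0,0,0],
    [0,0,0],
    [0,0,0],
    [0,0,0],
    [0,0,0]
  ]
}}

```text
t: 46.5
tool_pos: [0.6013, -0.1373, 0.2377]
orientation: [2.225, 2.218, 0.0]
force: [0.1, 0.0, -0.6]
opening: 0.0934
gripper_force: 0.0
```

```bash
python3 - <<'E'
from m import *
im,d,K=snap('wrist'); cl=cloud(K,d); blobs(im,cl,K,'s'); rects(cl,.041,.048); rects(cl,.081,.09);rects(cl,.0765,.0815)
p=cl.reshape(-1,3)
for a,b in ((.64,.655),(.655,.67)):
    q=p[(p[:,0]>a)&(p[:,0]<b)&(p[:,1]<-.1)&(p[:,1]>-.165)]
    print(a,'block max y',np.percentile(q[abs(q[:,2]-.045)<.002][:,1],99),'deck min y',np.percentile(q[abs(q[:,2]-.03)<.002][:,1],1))
E
```

```text
s red 2573 [287.  21.] [0.6045 0.0129 0.0733] tagray [0.6052 0.0237 0.033 ]
s red 879 [344.  34.] [0.6596 0.0123 0.0331] tagray [0.6597 0.0123 0.033 ]
s red 144 [ 44. 104.] [ 0.3363 -0.0495  0.0009] tagray [ 0.361  -0.0515  0.033 ]
s red 131 [149. 227.] [ 0.4417 -0.1896  0.0011] tagray [ 0.4542 -0.1802  0.033 ]
s red 61 [290. 332.] [ 0.6089 -0.3299  0.0012] tagray [ 0.6082 -0.3095  0.033 ]
s yellow 792 [277.  83.] [ 0.5937 -0.0378  0.0731] tagray [ 0.5945 -0.0323  0.033 ]
s green 2231 [287. 126.] [ 0.6044 -0.0734  0.0733] tagray [ 0.6048 -0.0739  0.033 ]
s green 789 [340. 125.] [ 0.6593 -0.0717  0.033 ] tagray [ 0.6593 -0.0722  0.033 ]
  rect 0.041 [ 0.7605 -0.0246] [28. 61.] 14.5
  rect 0.041 [ 0.7302 -0.0387] [23. 65.] 25.3
  rect 0.041 [ 0.6195 -0.1735] [ 71. 111.] 89.4
  rect 0.081 [ 0.6032 -0.0091] [ 9. 58.] 85.5
  rect 0.081 [ 0.6252 -0.0896] [27. 13.] 33.0
  rect 0.081 [ 0.605 -0.172] [23. 49.] 90.0
  rect 0.0765 [ 0.6045 -0.053 ] [163.  62.] 90.0
0.64 block max y -0.13873955063973992 deck min y -0.13830621344317787
0.655 block max y -0.13890632344165788 deck min y -0.13840182264576592
```

```bash
python3 -c "
from plant import robot
print(robot.close_job())"
```

```text
the job is handed in; nothing more can be done
None
```

The job is handed in, though it returned no verdict: both empties stand in the returns tray, red, yellow and green cups are at their tags, and the end stop measured flush and square against the rack; the packed cups looked undisturbed in the last images.

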